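# Put the scraper back in its slot

## Task

Someone poked the scraper's handle into the can crusher's discharge mouth and left it there. Draw it right out, lay it flat on the open table and let go, then take it by the handle and slide it blade first into the wide slot of the slanted wooden block, fully home, with the handle's shoulder on the block. Leave it there, and leave the flattened cans, the dustpan, the jar and the stopper where they are.

Things in the scene. Friction and masses are not known exactly. Their poses are not given: they have to be found in the camera images.
- scraper_blade (a point): Middle of the scraper blade's wide part: flat steel, 60 mm wide (y), 60 mm long (x), 4 mm thick (z); only this, the neck and 15 to 30 mm of handle stick out at the start. x runs from handle to blade edge, z square to the flat. The edge is 30 mm ahead; 26 mm behind, the blade narrows to a 34 mm wide neck, which enters the handle 58 mm behind. Lying, its mid-plane is 12 mm above the table.
- scraper_handle (a point): Middle of the scraper's straight dark-wood handle: 115 mm long (x), 28 mm wide (y), 24 mm thick (z); same axes as the blade, whose middle is 115.5 mm ahead in the same mid-plane. Its front end, 57.5 mm ahead, is the shoulder that stops on the block. The scraper (203 mm long, 0.12 to 0.21 kg) balances about 35 mm ahead of this point and, let go, lies flat on the handle.
- scraper_edge (a point): Middle of the scraper blade's square front edge: 30 mm ahead of the blade's middle, 88 mm ahead of the handle's front end. Same axes.
- scraper_butt (a point): Middle of the back end of the scraper's handle, 57.5 mm behind the handle's middle. Same axes.
- crusher: Steel can-flattening box bolted to the table, 160 (x) by 240 (y) by 101 mm high; ribs on its shut lid rise to 113 mm, its lever sticks out at the +y end. Origin: centre of its underside, z up. The discharge mouth, 128 mm wide and 40 mm high, is at table level in the middle of the -y end, whose face is at y = -120 mm; the table is its floor. Things come out along -y.
- slot_mouth (a point): Centre of the mouth of the wide slot in the slanted wooden block: 68 mm (y) by 10 mm (z), 92 mm deep along -x, sharp-edged, 92 mm above the table. x points out of the slot, rising at 0.698 rad (40 degrees), roughly to the robot's left; y is level, z square to the slot, upward. Scraper home: blade towards -x, edge 88 mm in, handle's front end on the mouth face. Either flat may be up.
- holder: The slanted wooden block, screwed to the table: 129 mm wide, 104 mm long, 44 mm thick, tipped up 40 degrees on a foot, wood 22 mm to either side of the slots' mid-plane, mouth face square to the slots. Origin: centre of its base, z up, mouths towards +x. Besides the wide slot (centred 19.5 mm towards +y) it has a 28 mm wide one (39.5 mm towards -y), too narrow for this blade.
- can0_center (a point): Middle of the lowest of four flattened silver cans lying in a stack, each 94 by 119 mm and 12 mm thick. Leave the stack alone.
- can3_center (a point): Middle of the top can of the stack, 36 mm above the lowest one's.
- dustpan: Orange plastic dustpan lying on the table, 230 mm wide (y), its pan from x = -105 to +65 mm and 55 mm high, its handle on to x = +180 mm; origin on its underside. Leave it alone.
- jar: Clip-top glass jar, lid clamped shut, 90 mm in diameter, 128 mm high; origin at the centre of its foot. Leave it alone.
- stopper: Green hard-silicone stopper, 52 mm in diameter at the top, 46 mm high, standing on its small end; origin at its underside. Leave it alone.
Things that resemble listed ones, but are neither listed nor needed, are in the scene too. Of the things that look like the holder, the smallest one is meant.

How it is judged:
By the outcome, as a careful person would: the job done as asked, in the order asked, and still so for the second after the job is handed in, with the robot touching nothing.
It also fails if it takes over 59 s, if anything falls off the work surface, if the arm or the gripper's body presses on something with over 40 N, if the wrist force passes 120 N, or if a joint passes its speed limit or range.

## Robot

A 7-joint arm with a two-finger parallel gripper is mounted at the origin on the work surface. World frame = base frame: x ahead of the robot, y to its left, z up, the work surface at z = 0. Lengths are in m, angles in rad, forces in N, time in s.
With the tool pointing down it reaches from about 0.35 to 0.9 m from the base axis. Payload 7.2 kg.
Tool frame: the origin (TCP) lies at the centre of the arm's flange, where the gripper is bolted on; the fingertips stand 173 mm ahead of it and the grasp point (between the pads) lies 155 mm ahead of it (ctrl.pinch_z is the distance from the TCP to the grasp point, in m); z points along the fingers, y is the direction in which the jaws open and shut (so a half turn about z gives the same grasp; the last joint's range is limited). The gripper opens to 85 mm and grips with 20 to 120 N. Pads are 22 mm wide; open, the fingers measure 114 mm over their backs; the gripper's body (76 mm by 85 mm) begins 54 mm behind the grasp point. The pads swing forward as they close: fully open they stand 13 mm farther back than shut.
Start: joints at [-0.068, 0.411, -0.013, 1.596, 0.006, 1.134, -0.082], TCP at [0.625, -0, 0.405] pointing down, gripper open.
Joint ranges: [-2.95, 2.95], [-0.29, 1.99], [-1.47, 1.44], [0.14, 2.54], [-1.03, 4.17], [0.13, 1.85], [-2.86, 2.86]. Speed limits (rad/s): [2.39, 2.39, 3.01, 3.01, 3.14, 3.14, 3.14].

## Interface

Orientations are given as a 3x3 rotation matrix whose columns are the frame's x, y, z axes.
In Python, from plant import ctrl, eyes gives the robot as it stands.
- The arm moves only by the shell command python3 -m crank 'ROWS'. ROWS is JSON, a list of rows, each an object of numbers: "tx", "ty", "tz": the shift along the tool's x, y, z in cm; "roll": the turn about the tool's z in rad; "grip": the finger opening in cm, from 0 to 8.54. In form: [{"tx": .., "ty": .., "tz": .., "roll": .., "grip": ..}, ...]. A call has 1 to 12 rows; each row is the pose to reach, as a shift and turn from the pose commanded when the call began, along the tool's axes at that moment; what a row does not reach only later rows make up. A row lasts 1/8 s, in which the tool goes at most 62.5 mm and 10.7 degrees, less where a joint would pass 70% of its speed; a pose out of reach is approached as far as the arm can. A call with a gripper value outside its range is refused whole. The fingers move at their own pace and stop on an object; the grip force is fixed at half the most. Time passes only in rows, so rows that repeat a pose let the fingers close. It gives the time, the measured TCP pose, the force and the opening at its end, in the units of the state.
- ctrl.get_state(): the state, without advancing time (a new reading comes with each control period).
- eyes.camera(name): name is "scene" or "side" or "wrist"; returns the picture (384x512x3 uint8, red, green, blue); there is no depth.
- eyes.camera_info(name): a dict with "fx", "fy", "cx", "cy" (pixels), "R" (3x3) and "t" (3): a world point X has camera coordinates R X + t. Camera axes: x right, y down, z forward; pixel columns grow to the right and rows downward; lengths in m; the calibration is good to about 2 mm. A picture is of the moment at which its call begins: read the wrist's pose just before it. camera_info takes no time and is no camera call; for the wrist camera it gives the pose at the moment of the call.
- ctrl.sign_off(): hands the job in, once; it reports no verdict.
The state is a dict: "time": time; "joint_positions": joint angles; "joint_vel": joint speeds; "joint_efforts": joint torques, N m; "ee_pos": TCP position; "eef_rot": TCP orientation; "ft_force": force on the tool from outside, world axes, zero at the start; "moment": the same for the moment, N m; "gripper_width": finger opening in m.
Only numpy, scipy, OpenCV 4.12 (cv2) and the standard library are available. Lean on these libraries where they do the work, as an engineer would, in place of code of your own. Each camera call takes 0.05 s, during which the arm holds its last target. There are 200 camera calls.

## Working session

There is one attempt and no reset: what is moved stays moved. The work goes in short steps, Python scripts to look and compute and a shell command to move; the robot and the scene stay as the last step left them, time stands still between calls to the robot, and variables do not carry over. Pictures are saved under pics/ and viewed, about 8 in all and at most 12, crops included, and the job is handed in when it is done.

```bash
ls; mkdir -p pics; cat > h.py <<'E'
import numpy as np, cv2
from plant import ctrl, eyes
def shot(n,f):
    i=eyes.camera_info(n); im=eyes.camera(n); cv2.imwrite('pics/'+f+'.png',im[:,:,::-1]); np.savez('pics/'+f+'.npz',**{k:np.array(i[k]) for k in('fx','fy','cx','cy','R','t')}); return im
def ray(f,px):
    c=np.load('pics/'+f+'.npz'); R=c['R']; d=R.T@np.array([(px[0]-c['cx'])/c['fx'],(px[1]-c['cy'])/c['fy'],1.]); return -R.T@c['t'],d/np.linalg.norm(d)
def plane(f,px,z):
    o,d=ray(f,px); return o+d*(z-o[2])/d[2]
def tri(*a):
    A=np.zeros((3,3));b=np.zeros(3);L=[ray(f,p) for f,p in a]
    for o,d in L:
        P=np.eye(3)-np.outer(d,d);A+=P;b+=P@o
    X=np.linalg.solve(A,b); return X,[np.linalg.norm((np.eye(3)-np.outer(d,d))@(X-o)) for o,d in L]
def proj(f,X):
    c=np.load('pics/'+f+'.npz'); p=c['R']@np.asarray(X,float)+c['t']; return np.array([c['fx']*p[0]/p[2]+c['cx'],c['fy']*p[1]/p[2]+c['cy']])
E
python3 - <<'E'
from h import *
a=shot('scene','s0');b=shot('side','d0');c=shot('wrist','w0')
for f in('s0','d0','w0'):
    o,d=ray(f,(256,192)); print(f,o.round(3),d.round(3), np.load('pics/'+f+'.npz')['fx'])
g=np.zeros((600,800,3),np.uint8)
g[:300,:400]=cv2.resize(a,(400,300),interpolation=3);g[:300,400:]=cv2.resize(b,(400,300),interpolation=3);g[300:,:400]=cv2.resize(c,(400,300),interpolation=3)
cv2.imwrite('pics/all.png',g[:,:,::-1])
E
```

```text
pics
s0 [0.979 0.462 0.986] [-0.408 -0.469 -0.783] 360.4669579689907
d0 [0.479 1.14  0.905] [ 0.04  -0.823 -0.567] 450.78227780270606
w0 [0.624 0.07  0.373] [ 0.    -0.271 -0.963] 289.88753395454745
```

View pics/all.png

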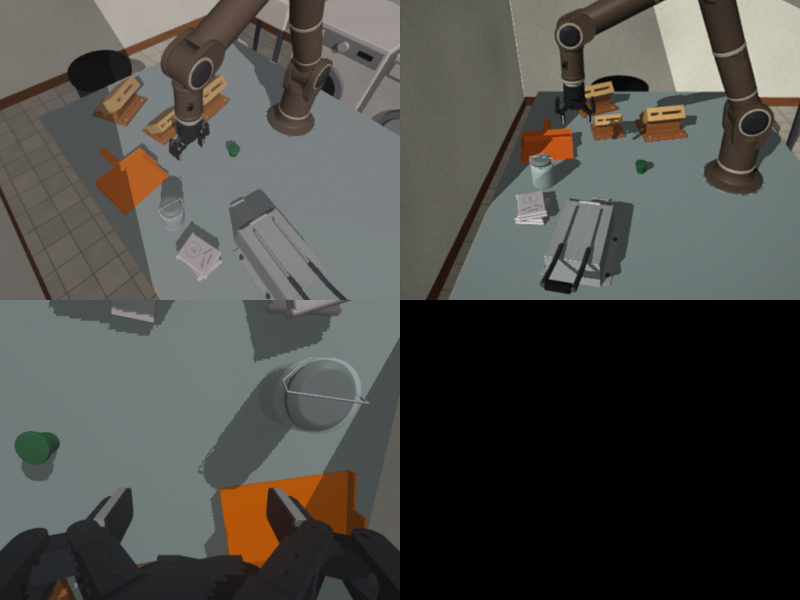

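View 1 shows three slanted blocks. In the side view they are at about (255,122), (262,160) and (338,157), in original pixels. The crusher is in the foreground, the orange dustpan and jar are to the left, and something pale lies at the crusher's far end. I'll enlarge the blocks and the mouth end.

```bash
python3 - <<'E'
from h import *
a=cv2.imread('pics/s0.png');b=cv2.imread('pics/d0.png')
g=np.zeros((600,800,3),np.uint8)
def put(im,x,y,w,h,X,Y,W,H): g[Y:Y+H,X:X+W]=cv2.resize(im[y:y+h,x:x+w],(W,H),interpolation=cv2.INTER_CUBIC)
put(b,220,95,160,90,0,0,480,270)      # x3
put(a,110,90,200,110,0,270,400,220)   # x2
put(a,270,225,100,80,400,270,400,320) #x4
put(b,330,240,106,45,480,0,320,135)
cv2.imwrite('pics/c1.png',g)
E
```

```text
(no output)
```

View pics/c1.png

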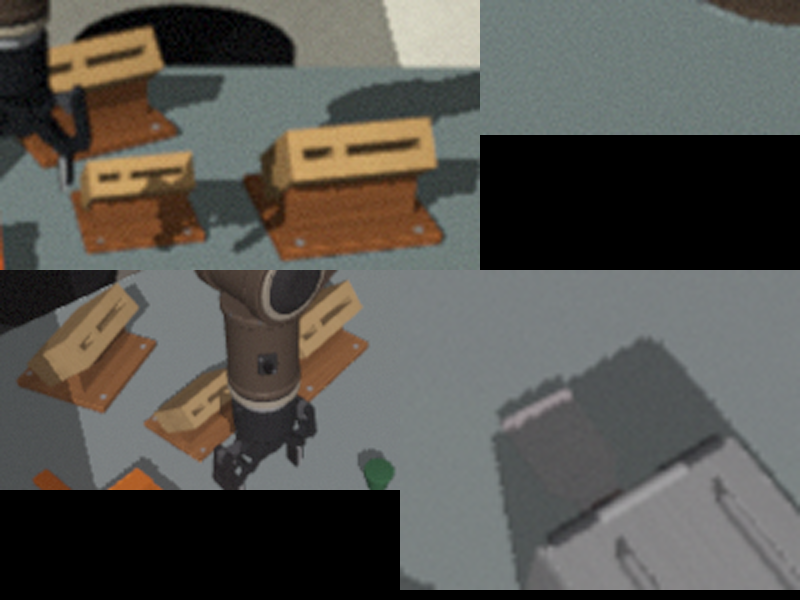

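View 2: candidates for the holder in the side view are a back-left block at (258,120), a centre-left block at (265,162) and a right block at (338,155). The centre-left one is clearly the smallest (about 38 px wide against 60), so it fits "the smallest one". The scraper blade lies in the crusher's shadow, with its lit edge running from scene (295,263) to (313,255). Next I'll take coarse positions and bring the wrist camera over.

```bash
python3 - <<'E'
from h import *
for p in [(295.5,263),(313,255.5)]: print('edge',plane('s0',p,.012).round(3))
# crusher near face top corners in scene crop: (540,545),(730,440)
for p in [(270+140/4,225+277/4),(270+332/4,225+170/4)]: print('face top',plane('s0',p,.101).round(3))
print('block mouth px side', plane('d0',(220+105/3,95+177/3),.092).round(3),plane('d0',(220+158/3,95+173/3),.092).round(3), 'narrow c, wide c')
s=ctrl.get_state();print(s['eef_rot'],s['ft_force'],s['gripper_width'],s['time'])
E
```

```text
edge [0.555 0.16  0.012]
edge [0.497 0.176 0.012]
face top [0.636 0.267 0.101]
face top [0.484 0.296 0.101]
block mouth px side [ 0.549 -0.284  0.092] [ 0.485 -0.294  0.092] narrow c, wide c
[[-5.53323043e-05  9.99999259e-01 -1.21642025e-03]
 [ 9.99999996e-01  5.52534539e-05 -6.48551390e-05]
 [-6.47878795e-05 -1.21642384e-03 -9.99999258e-01]] [ 0.27891615 -0.13562982  0.03336969] 0.08565569724982053 0.15
```

```bash
python3 -m crank '[{"tx":5,"ty":-2},{"tx":10,"ty":-4},{"tx":15,"ty":-6},{"tx":19,"ty":-6},{"tx":19,"ty":-6},{"tx":19,"ty":-6}]'; python3 -c "
from h import *
shot('wrist','w1')"
python3 -m crank '[{"ty":-3},{"tx":-2,"ty":-6},{"tx":-2,"ty":-6},{"tx":-2,"ty":-6}]'; python3 - <<'E'
from h import *
b=shot('wrist','w2');shot('scene','s1');shot('side','d1')
a=cv2.imread('pics/w1.png');s=cv2.imread('pics/s1.png');d=cv2.imread('pics/d1.png')
g=np.zeros((600,800,3),np.uint8)
g[:300,:400]=cv2.resize(a,(400,300),interpolation=3);g[:300,400:]=cv2.resize(b[:,:,::-1],(400,300),interpolation=3)
g[300:540,:400]=cv2.resize(s[90:210,110:310],(400,240),interpolation=2)
g[300:570,400:]=cv2.resize(d[95:203,220:380],(400,270),interpolation=2)
cv2.imwrite('pics/c2.png',g)
print(ctrl.get_state()['ee_pos'],ctrl.get_state()['time'])
E
```

```text
[ 6.24966817e-01 -1.29727138e-05  4.04499402e-01] 0.35$[0]: bad value
$[0]: bad value
```

View pics/c2.png

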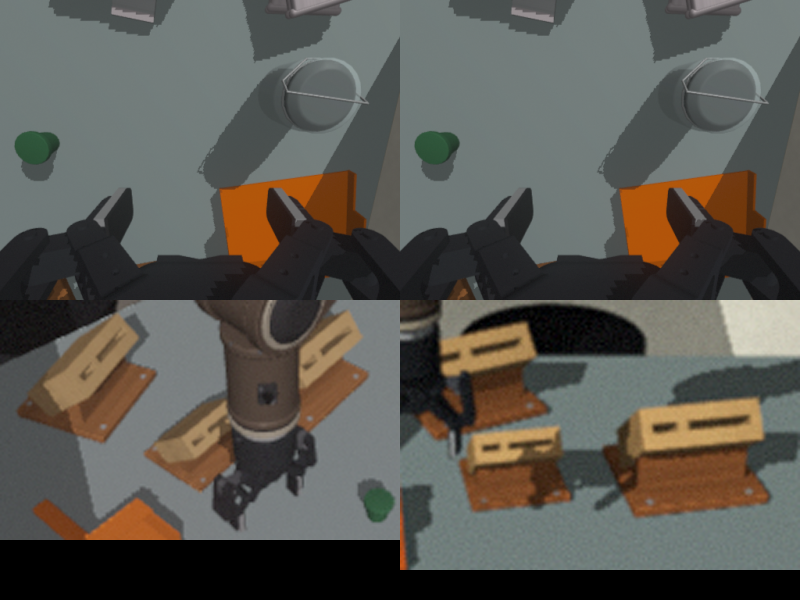

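The rows need all five keys, so nothing moved and view 3 shows the same scene as before. I'll redo it with complete rows.

```bash
python3 -m crank '[{"tx":5,"ty":-2,"tz":0,"roll":0,"grip":8.5},{"tx":10,"ty":-4,"tz":0,"roll":0,"grip":8.5},{"tx":15,"ty":-6,"tz":0,"roll":0,"grip":8.5},{"tx":19,"ty":-6,"tz":0,"roll":0,"grip":8.5},{"tx":19,"ty":-6,"tz":0,"roll":0,"grip":8.5},{"tx":19,"ty":-6,"tz":0,"roll":0,"grip":8.5}]' && python3 -c "
from h import *
shot('wrist','w1')" &&
python3 -m crank '[{"tx":0,"ty":-3,"tz":0,"roll":0,"grip":8.5},{"tx":-2,"ty":-6,"tz":0,"roll":0,"grip":8.5},{"tx":-2,"ty":-6,"tz":0,"roll":0,"grip":8.5},{"tx":-2,"ty":-6,"tz":0,"roll":0,"grip":8.5}]' && python3 - <<'E'
from h import *
b=shot('wrist','w2');shot('scene','s1');shot('side','d1')
a=cv2.imread('pics/w1.png');s=cv2.imread('pics/s1.png');d=cv2.imread('pics/d1.png')
g=np.zeros((600,800,3),np.uint8)
g[:300,:400]=cv2.resize(a,(400,300),interpolation=3);g[:300,400:]=cv2.resize(b[:,:,::-1],(400,300),interpolation=3)
g[300:540,:400]=cv2.resize(s[90:210,110:310],(400,240),interpolation=2)
g[300:570,400:]=cv2.resize(d[95:203,220:380],(400,270),interpolation=2)
cv2.imwrite('pics/c3.png',g)
print(ctrl.get_state()['ee_pos'],ctrl.get_state()['time'])
E
```

```text
time: 1.1
ee_pos: [0.5651, 0.1895, 0.4046]
eef_rot: [[0.0, 1.0, -0.0], [1.0, -0.0, -0.001], [-0.001, -0.0, -1.0]]
ft_force: [0.3, -0.1, 0.2]
gripper_width: 0.0852
time: 1.65
ee_pos: [0.5057, 0.1692, 0.4051]
eef_rot: [[0.002, 1.0, 0.001], [1.0, -0.002, 0.0], [0.0, 0.001, -1.0]]
ft_force: [-0.3, -0.5, -0.2]
gripper_width: 0.0848
[0.5056937  0.16999294 0.4046765 ] 1.8
```

View pics/c3.png

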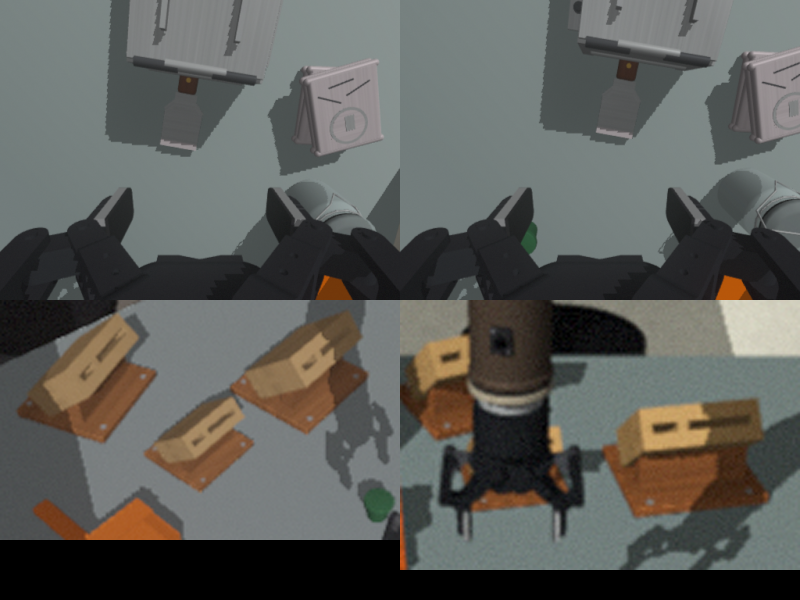

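View 4: the scraper's blade and a short piece of brown handle stick out of the mouth, with the blade edge at about w1 (228,190) and w2 (788−512=276,170). In the scene view all three blocks are clear, and the smallest sits at (210,165). Now I'll measure them with masks.

```bash
python3 - <<'E'
from h import *
def comp(m,n):
    k,l,st,c=cv2.connectedComponentsWithStats(m.astype(np.uint8))
    return [(l==i) for i in np.argsort(-st[1:,4])[:n]+1]
Q={}
for f,box in(('w1',(190,80,270,210)),('w2',(235,60,315,190))):
    im=cv2.imread(f'pics/{f}.png').astype(int); x0,y0,x1,y1=box
    B,G,R=[np.pad(im[y0:y1,x0:x1,i],0) for i in range(3)]
    br=comp((R-G>25),1)[0]
    li=comp((R>155)&(R-G>=4),1)[0]
    bl=comp((R-G>=3),1)[0]
    for nm,m in(('brown',br),('lit',li),('blade',bl)):
        ys,xs=np.nonzero(m); r=cv2.minAreaRect(np.c_[xs+x0,ys+y0].astype(np.float32))
        bx=cv2.boxPoints(r); bx=bx[np.lexsort((bx[:,0],bx[:,1]))]
        print(f,nm,m.sum(),bx.round(1).tolist()); Q[f,nm]=(np.c_[xs+x0,ys+y0])
    # front corners of blade: extreme points
    p=Q[f,'blade']; print('bot-left',p[np.argmin(p[:,0]-p[:,1]*1.)],'bot-right',p[np.argmax(p[:,0]+p[:,1])])
    crop=cv2.resize(im[y0:y1,x0:x1].astype(np.uint8),None,fx=4,fy=4,interpolation=2); cv2.imwrite(f'pics/k{f}.png',crop)
bl=[ (f,Q[f,'blade']) for f in('w1','w2')]
c=lambda f,s:(lambda p:p[np.argmax(s[0]*p[:,0]+s[1]*p[:,1])]+.5*np.array(s)*0)(Q[f,'blade'])
for s in((-1,1),(1,1)): 
    X,e=tri(('w1',c('w1',s)),('w2',c('w2',s))); print('corner',s,X.round(4),np.round(e,4), plane('w1',c('w1',s),.012).round(4),plane('w2',c('w2',s),.012).round(4))
X,e=tri(('w1',Q['w1','brown'].mean(0)),('w2',Q['w2','brown'].mean(0)));print('brown',X,e)
g=np.hstack([cv2.imread('pics/kw1.png'),cv2.imread('pics/kw2.png')]);cv2.imwrite('pics/k.png',g);print(g.shape)
E
```

```text
Traceback (most recent call last):
IndexError: list index out of range
```

```bash
python3 - <<'E'
from h import *
g=[]
for f,(x0,y0) in(('w1',(190,80)),('w2',(235,60))):
    im=cv2.imread(f'pics/{f}.png'); 
    for p in [(228,188),(230,165),(240,112),(200,170),(275,170),(277,150),(290,90)]: print(f,p,im[p[1],p[0]])
    g.append(cv2.resize(im[y0:y0+130,x0:x0+85],None,fx=4.5,fy=4.5,interpolation=2))
cv2.imwrite('pics/k.png',np.hstack(g))
E
```

```text
w1 (228, 188) [137 135 140]
w1 (230, 165) [84 83 82]
w1 (240, 112) [36 42 54]
w1 (200, 170) [80 80 75]
w1 (275, 170) [133 135 124]
w1 (277, 150) [82 82 76]
w1 (290, 90) [128 128 126]
w2 (228, 188) [128 131 120]
w2 (230, 165) [80 82 75]
w2 (240, 112) [80 81 75]
w2 (200, 170) [129 130 120]
w2 (275, 170) [145 143 151]
w2 (277, 150) [84 83 82]
w2 (290, 90) [34 42 55]
```

View pics/k.png

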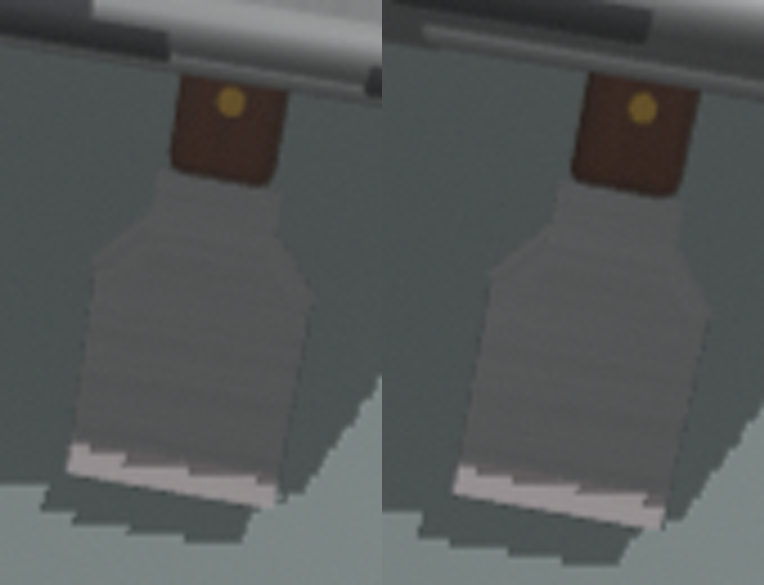

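View 5: the enlarged blade corners, handle front end, blade shoulders and brass rivet are all crisp in both wrist views, and their pixels go into the next script.

```bash
python3 - <<'E'
from h import *
A=lambda x,y:(190+x/4.5-.4,80+y/4.5-.4); B=lambda x,y:(235+(x-382.5)/4.5-.4,60+y/4.5-.4)
P=dict(BL=((66,474),(453,494)),BR=((275,507),(662,529)),hl=((172,166),(572,182)),hr=((270,187),(678,196)),wl=((95,258),(490,275)),wr=((313,298),(710,315)),riv=((231,102),(643,108)),nl=((157,175),(558,183)))
for k,(a,b) in P.items():
    X,e=tri(('w1',A(*a)),('w2',B(*b))); print(k,X.round(4),np.round(e,4))
    print('   z=.012',plane('w1',A(*a),.012).round(4),plane('w2',B(*b),.012).round(4))
E
```

```text
BL [0.4992 0.1674 0.0146] [0.0001 0.0001]
   z=.012 [0.4987 0.1667 0.012 ] [0.4991 0.167  0.012 ]
BR [0.5584 0.1567 0.0117] [0.0001 0.0001]
   z=.012 [0.5584 0.1568 0.012 ] [0.5584 0.1567 0.012 ]
hl [0.5313 0.2513 0.0092] [0.0005 0.0005]
   z=.012 [0.5314 0.2518 0.012 ] [0.5313 0.2507 0.012 ]
hr [0.5578 0.2468 0.0229] [0.0001 0.0001]
   z=.012 [0.5576 0.2463 0.012 ] [0.5594 0.2471 0.012 ]
wl [0.5095 0.2271 0.01  ] [0.0003 0.0003]
   z=.012 [0.5097 0.2276 0.012 ] [0.5096 0.2269 0.012 ]
wr [0.5693 0.2163 0.0116] [0.0002 0.0002]
   z=.012 [0.5693 0.2166 0.012 ] [0.5693 0.2162 0.012 ]
riv [0.548 0.268 0.024] [0.0001 0.0001]
   z=.012 [0.5475 0.2682 0.012 ] [0.5495 0.269  0.012 ]
nl [0.5275 0.25   0.0152] [0.0004 0.0004]
   z=.012 [0.5273 0.2495 0.012 ] [0.5276 0.2505 0.012 ]
```

```bash
python3 - <<'E'
from h import *
print(ctrl.pinch_z)
t=np.array([.5651,.1895,.4046])
for px,x in(((168,240),t[0]-.0425),((342,240),t[0]+.0425)):
    o,d=ray('w1',px); print((o+d*(x-o[0])/d[0]-t).round(4))
s=ctrl.get_state()['ee_pos']; c=np.array([.5341,.1915])
print('tx ty cm', (c[1]-s[1])*100,(c[0]-s[0])*100,'tz to .20',(s[2]-.2)*100)
E
```

```text
0.1547
[-0.0425  0.0098 -0.1588]
[ 0.0425  0.0077 -0.163 ]
tx ty cm 2.1507058535015444 2.840630374360842 tz to .20 20.467649899505723
```

Open, the fingertips measure about 161 mm ahead, so about 167 mm at a 60 mm opening. TCP z = 0.171 then puts the tips about 4 mm off the table.

```bash
python3 -m crank '[{"tx":2.15,"ty":2.85,"tz":4,"roll":0.1,"grip":8.5},{"tx":2.15,"ty":2.85,"tz":9,"roll":0.178,"grip":8.5},{"tx":2.15,"ty":2.85,"tz":14,"roll":0.178,"grip":8.5},{"tx":2.15,"ty":2.85,"tz":19,"roll":0.178,"grip":8.5},{"tx":2.15,"ty":2.85,"tz":22,"roll":0.178,"grip":8.5},{"tx":2.15,"ty":2.85,"tz":23.4,"roll":0.178,"grip":8.5},{"tx":2.15,"ty":2.85,"tz":23.4,"roll":0.178,"grip":8.5}]';python3 -m crank '[{"tx":0,"ty":0,"tz":0,"roll":0,"grip":5.8},{"tx":0,"ty":0,"tz":0,"roll":0,"grip":5.0},{"tx":0,"ty":0,"tz":0,"roll":0,"grip":5.0},{"tx":0,"ty":0,"tz":0,"roll":0,"grip":5.0},{"tx":0,"ty":0,"tz":0,"roll":0,"grip":5.0}]'
```

```text
time: 2.68
ee_pos: [0.5336, 0.1916, 0.1701]
eef_rot: [[0.177, 0.984, -0.001], [0.984, -0.177, -0.001], [-0.001, -0.001, -1.0]]
ft_force: [0.4, 0.1, 0.3]
gripper_width: 0.0849
time: 3.3
ee_pos: [0.5341, 0.1916, 0.1713]
eef_rot: [[0.177, 0.984, 0.002], [0.984, -0.177, 0.001], [0.001, 0.002, -1.0]]
ft_force: [1.6, -0.4, 2.4]
gripper_width: 0.0577
```

```bash
python3 - <<'E'
from h import *
im=cv2.imread('pics/s0.png').astype(int);B,G,R=im[...,0],im[...,1],im[...,2]
m=(G-R>25)&(G-B>10); ys,xs=np.nonzero(m); print('stopper',plane('s0',(xs.mean(),ys.mean()),.025), m.sum())
m=(R-B>80)&(R-G>60);ys,xs=np.nonzero(m)
k,l,st,c=cv2.connectedComponentsWithStats(m.astype(np.uint8)); i=np.argmax(st[1:,4])+1;ys,xs=np.nonzero(l==i)
P=np.array([plane('s0',p,.03)[:2] for p in zip(xs,ys)]);print('pan',P.min(0),P.max(0))
print('jar',plane('s0',(172*1.28,230*1.28),.0), plane('d0',(541-400)*1.28 and (180.5,187*1.28),0))
E
python3 -m crank '[{"tx":-0.7,"ty":0,"tz":0,"roll":0,"grip":5.0},{"tx":-2,"ty":0,"tz":0,"roll":0,"grip":5.0},{"tx":-3.5,"ty":0,"tz":0,"roll":0,"grip":5.0},{"tx":-5,"ty":0,"tz":0,"roll":0,"grip":5.0},{"tx":-5,"ty":0,"tz":0,"roll":0,"grip":5.0}]'
```

```text
stopper [ 0.36434322 -0.02112324  0.025     ] 169
pan [ 0.6637708  -0.29054743] [ 0.84497939 -0.06316188]
jar [0.78375633 0.09061095 0.        ] [0.76598207 0.08649577 0.        ]
time: 3.92
ee_pos: [0.5242, 0.1393, 0.1706]
eef_rot: [[0.18, 0.984, -0.002], [0.984, -0.18, -0.002], [-0.003, -0.001, -1.0]]
ft_force: [-0.4, -3.2, 5.2]
gripper_width: 0.0579
```

```bash
python3 -m crank '[{"tx":-1.5,"ty":0,"tz":0,"roll":0,"grip":5.0},{"tx":-3,"ty":0,"tz":0,"roll":0,"grip":5.0},{"tx":-5,"ty":0,"tz":0,"roll":0,"grip":5.0},{"tx":-7,"ty":0,"tz":0,"roll":0,"grip":5.0},{"tx":-9,"ty":0,"tz":0,"roll":0,"grip":5.0},{"tx":-11,"ty":0,"tz":0,"roll":0,"grip":5.0},{"tx":-12,"ty":0,"tz":0,"roll":0,"grip":5.0},{"tx":-12,"ty":0,"tz":0,"roll":0,"grip":5.0},{"tx":-12,"ty":0,"tz":0,"roll":0,"grip":8.5},{"tx":-12,"ty":0,"tz":0,"roll":0,"grip":8.5},{"tx":-12,"ty":0,"tz":0,"roll":0,"grip":8.5}]';python3 -m crank '[{"tx":0,"ty":0,"tz":-4,"roll":0,"grip":8.5},{"tx":0,"ty":0,"tz":-8,"roll":0,"grip":8.5},{"tx":2,"ty":0,"tz":-14,"roll":0,"grip":8.5},{"tx":4,"ty":0,"tz":-16,"roll":0,"grip":8.5},{"tx":4,"ty":0,"tz":-16,"roll":0,"grip":8.5}]'; python3 - <<'E'
from h import *
w=shot('wrist','w3');s=shot('scene','s2');shot('side','d2')
g=np.zeros((600,800,3),np.uint8)
g[:384,:512]=w[:,:,::-1]; g[384:564,:300]=cv2.resize(s[120:240,160:360],(300,180))[:,:,::-1]
cv2.imwrite('pics/c4.png',g)
E
```

```text
time: 5.3
ee_pos: [0.5032, 0.0246, 0.1704]
eef_rot: [[0.176, 0.984, -0.001], [0.984, -0.176, 0.0], [-0.0, -0.001, -1.0]]
ft_force: [0.3, -0.1, 0.1]
gripper_width: 0.0851
time: 5.92
ee_pos: [0.5109, 0.0653, 0.3324]
eef_rot: [[0.174, 0.985, 0.004], [0.985, -0.174, 0.001], [0.002, 0.004, -1.0]]
ft_force: [-0.4, 0.0, -0.8]
gripper_width: 0.0848
```

View pics/c4.png

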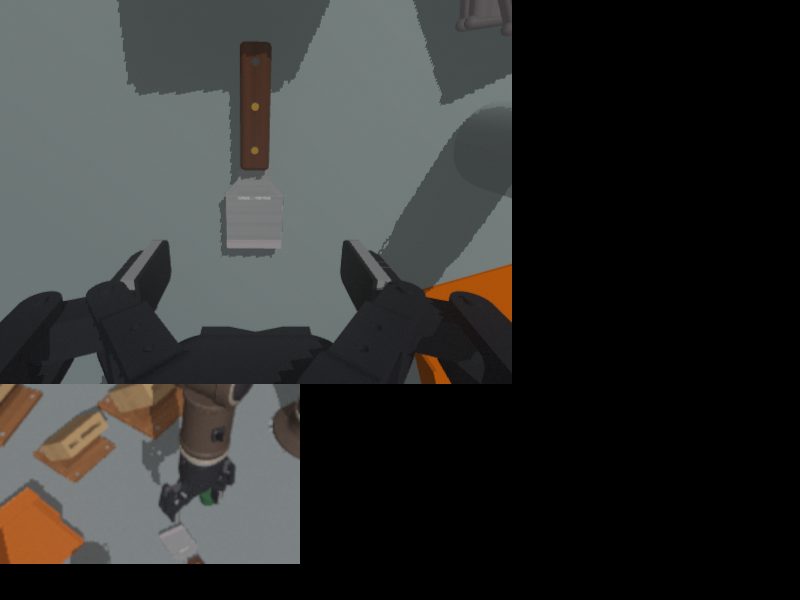

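View 6: the scraper lies fully out, flat, with its handle from (256,43) to (255,168) and the blade edge at (254,245). Next are the slot measurements, from an enlarged crop of the smallest block in the scene (s1) and side (d0) views.

```bash
python3 - <<'E'
from h import *
a=cv2.imread('pics/s1.png')[130:190,180:240];b=cv2.imread('pics/d0.png')[140:182,240:292]
g=np.zeros((600,800,3),np.uint8)
g[:400,:400]=cv2.resize(a,(400,400),interpolation=2)   # 6.667
g[:323,400:]=cv2.resize(b,(400,323),interpolation=2)   # 7.692
cv2.imwrite('pics/c5.png',g)
E
```

```text
(no output)
```

View pics/c5.png

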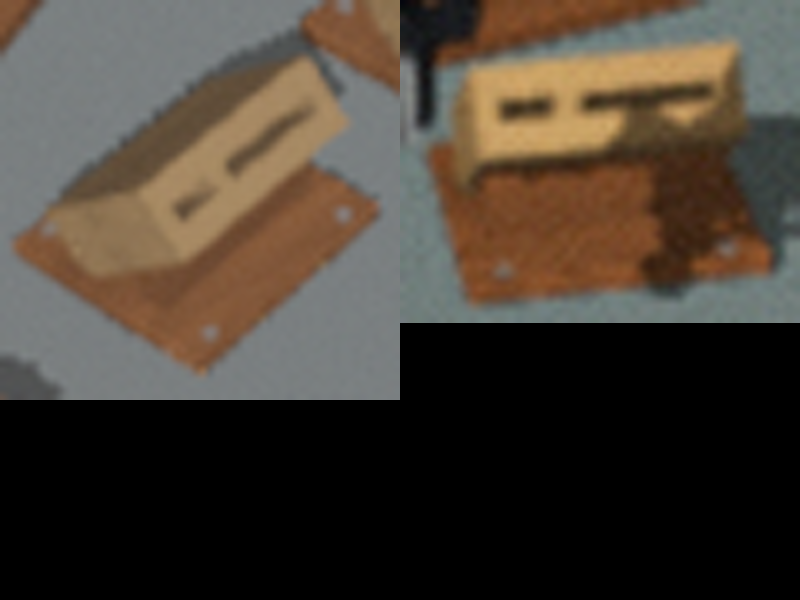

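View 7 confirms the smallest block: wide slot at d0 about (325,152), with the narrow one to its left. This is too coarse, so I'll bring the wrist camera over it from two places.

```bash
python3 -m crank '[{"tx":-5,"ty":0.3,"tz":0,"roll":0,"grip":8.5},{"tx":-10,"ty":0.6,"tz":0,"roll":0,"grip":8.5},{"tx":-15,"ty":0.9,"tz":0,"roll":0,"grip":8.5},{"tx":-20,"ty":1.2,"tz":0,"roll":-0.1,"grip":8.5},{"tx":-25,"ty":1.5,"tz":0,"roll":-0.178,"grip":8.5},{"tx":-30,"ty":1.9,"tz":0,"roll":-0.178,"grip":8.5},{"tx":-33.7,"ty":1.9,"tz":0,"roll":-0.178,"grip":8.5},{"tx":-33.7,"ty":1.9,"tz":0,"roll":-0.178,"grip":8.5},{"tx":-33.7,"ty":1.9,"tz":0,"roll":-0.178,"grip":8.5}]'; python3 -c "
from h import *
shot('wrist','w4')"; python3 -m crank '[{"tx":-1,"ty":4,"tz":0,"roll":0,"grip":8.5},{"tx":-1,"ty":7,"tz":0,"roll":0,"grip":8.5},{"tx":-1,"ty":7,"tz":0,"roll":0,"grip":8.5},{"tx":-1,"ty":7,"tz":0,"roll":0,"grip":8.5}]'; python3 - <<'E'
from h import *
shot('wrist','w5')
a=cv2.imread('pics/w4.png');b=cv2.imread('pics/w5.png')
g=np.hstack([cv2.resize(i,(400,300),interpolation=3) for i in(a,b)])
cv2.imwrite('pics/c6.png',g)
E
```

```text
time: 7.2
ee_pos: [0.469, -0.2713, 0.3294]
eef_rot: [[0.001, 1.0, -0.002], [1.0, -0.001, 0.001], [0.001, -0.002, -1.0]]
ft_force: [-0.7, 0.5, -0.3]
gripper_width: 0.0848
time: 7.75
ee_pos: [0.5391, -0.2806, 0.3301]
eef_rot: [[-0.001, 1.0, -0.002], [1.0, 0.001, 0.001], [0.001, -0.002, -1.0]]
ft_force: [0.5, -0.8, 0.4]
gripper_width: 0.0851
```

View pics/c6.png

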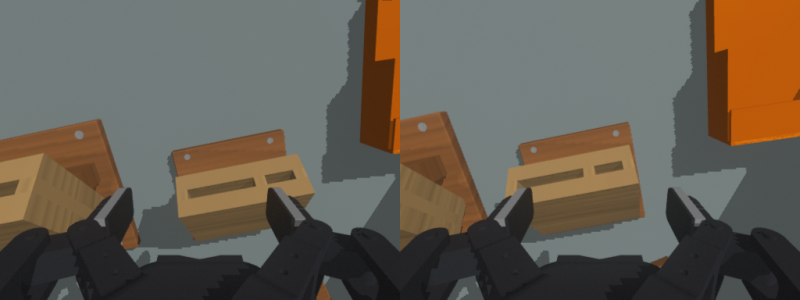

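View 8: the wide slot is fully visible in w4 at about (285,241), and in w5 it runs close beside the left finger. I'll enlarge both for corner pixels.

```bash
python3 - <<'E'
from h import *
a=cv2.imread('pics/w4.png')[190:270,215:405];b=cv2.imread('pics/w5.png')[180:250,130:320]
g=np.vstack([cv2.resize(a,(760,320),interpolation=2),cv2.resize(b,(760,280),interpolation=2)]);cv2.imwrite('pics/c7.png',g)
E
```

```text
(no output)
```

View pics/c7.png

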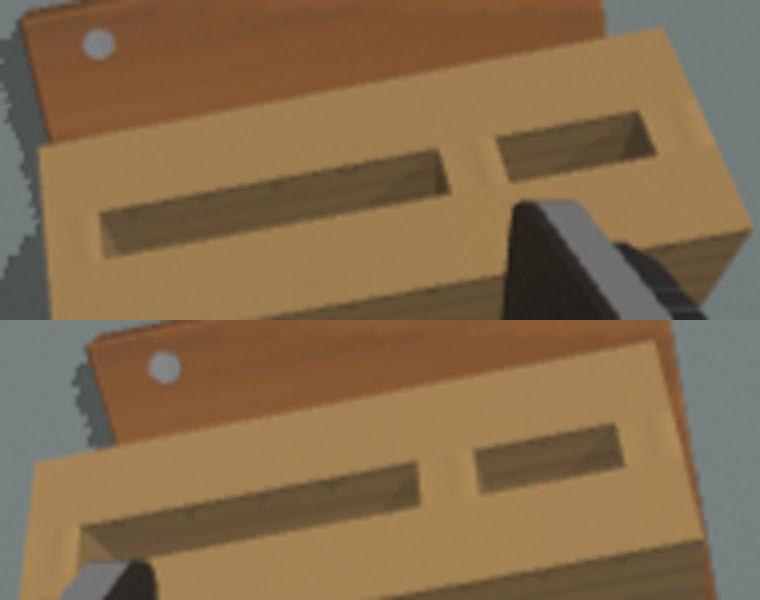

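```bash
cat > fit.py <<'E'
from h import *
from scipy.optimize import least_squares
o4=lambda x,y:(215+x/4-.4,190+y/4-.4); o5=lambda x,y:(130+x/4-.4,180+y/4-.4)
# local (y,z) on mouth face rel. to wide slot centre; +y toward -world x (image left), image top = -z
L=dict(wTL=(34,-5),wTR=(-34,-5),wBR=(-34,5),wBL=(34,5),nTL=(-45,-5),nTR=(-73,-5),nBR=(-73,5),nBL=(-45,5),fTL=(45,-22),fTR=(-84,-22),fBR=(-84,22))
w4=dict(wTL=(98,213),wTR=(438,150),wBR=(450,193),wBL=(104,259),nTL=(497,138),nTR=(640,111),nBR=(656,154),nBL=(510,183),fTL=(38,148),fTR=(664,28),fBR=(750,228))
w5=dict(wTL=(78,206),wTR=(417,142),wBR=(421,185),nTL=(474,130),nTR=(616,104),nBR=(623,147),nBL=(480,174),fTL=(35,143),fTR=(657,21),fBR=(703,220))
for k in w5: X,e=tri(('w4',o4(*w4[k])),('w5',o5(*w5[k]))); print(k,X.round(4),np.round(e,4))
def axes(a,t=.698):
    x=np.array([np.cos(a)*np.cos(t),np.sin(a)*np.cos(t),np.sin(t)]);y=np.array([-np.sin(a),np.cos(a),0]);return x,y,np.cross(x,y)
def res(p):
    x,y,z=axes(p[3],p[4]); r=[]
    for f,o,w in(('w4',o4,w4),('w5',o5,w5)):
        for k,q in w.items(): r+=list(proj(f,p[:3]+(y*L[k][0]+z*L[k][1])/1000)-o(*q))
    return np.array(r)
s=least_squares(res,[.485,-.29,.092,1.7,.698],loss='soft_l1')
print(s.x.round(4),'rms px',np.sqrt((res(s.x)**2).mean())); print(res(s.x).reshape(-1,2).round(1).tolist())
E
python3 fit.py
```

```text
wTL [ 0.455  -0.3016  0.0894] [0.0001 0.0001]
wTR [ 0.5215 -0.2888  0.088 ] [0.0001 0.0001]
wBR [ 0.5226 -0.2949  0.0947] [0.0001 0.0001]
nTL [ 0.5326 -0.286   0.0887] [0.0001 0.0001]
nTR [ 0.5598 -0.2807  0.0884] [0. 0.]
nBR [ 0.5606 -0.2867  0.0956] [0.0001 0.0001]
nBL [ 0.5338 -0.2926  0.095 ] [0.0002 0.0002]
fTL [ 0.4419 -0.2937  0.0751] [0.0001 0.0001]
fTR [ 0.569  -0.2682  0.0738] [0.0002 0.0002]
fBR [ 0.5742 -0.2964  0.1069] [0.0001 0.0001]
[ 0.4888 -0.2985  0.0917  1.7718  0.6952] rms px 0.3550995098289221
[[-0.0, -0.3], [0.0, -0.5], [0.4, 0.3], [-0.3, -0.0], [-0.7, -0.2], [-0.4, -0.2], [0.4, 0.5], [-0.1, 0.1], [0.1, -0.2], [-0.3, -0.2], [1.0, 0.0], [0.6, 0.0], [-0.0, -0.2], [0.1, 0.4], [-0.4, 0.2], [-0.2, -0.2], [0.5, 0.3], [-0.4, 0.5], [0.2, -0.1], [-0.7, 0.1], [0.2, -0.3]]
```

The slot fit has a 0.36 px rms residual: mouth at (0.489, −0.2985, 0.0917), yaw 1.772, tilt 0.695, which agrees with the text. Now the scraper's pose from w3, checked against the scene view.

```bash
python3 - <<'E'
from h import *
im=cv2.imread('pics/w3.png').astype(int);m=((im[...,2]-im[...,0]>12)&(np.abs(np.arange(512)-255)<40)[None,:]).astype(np.uint8)
m[180:]=0
m=cv2.morphologyEx(m,cv2.MORPH_CLOSE,np.ones((7,7)))
k,l,st,c=cv2.connectedComponentsWithStats(m); i=np.argmax(st[1:,4])+1; ys,xs=np.nonzero(l==i)
r=cv2.minAreaRect(np.c_[xs,ys].astype(np.float32)); print(r,st[i])
P=[plane('w3',p,.024)[:2] for p in cv2.boxPoints(r)]; P=np.array(P)
print(P.round(4), 'centre',P.mean(0).round(4))
d=plane('w3',(254.5,168),.02)-plane('w3',(256,43),.02);print('heading',(d/np.linalg.norm(d)).round(3))
e=[plane('w3',p,.012)[:2] for p in((226,247.5),(281,247.5))];print('edge',np.mean(e,0).round(4),e)
s=ctrl.get_state();print(s['ee_pos'],s['time'],s['joint_positions'].round(2) if hasattr(s['joint_positions'],'round') else s['joint_positions'])
E
```

```text
((255.0, 105.5), (127.0, 30.0), 90.0) [ 240   42   31  128 3745]
[[0.5206 0.1928]
 [0.5462 0.1883]
 [0.5281 0.078 ]
 [0.4994 0.0831]] centre [0.5236 0.1355]
heading [-0.188 -0.982  0.   ]
edge [ 0.4964 -0.0076] [array([ 0.46670396, -0.00222587]), array([ 0.52606537, -0.01290737])]
[ 0.53879409 -0.28097263  0.33034642] 7.8 [ 0.39  0.45  0.02  1.72 -0.01  0.97  0.41]
```

```bash
python3 -m crank '[{"tx":5,"ty":0,"tz":0,"roll":0,"grip":8.5},{"tx":11,"ty":0,"tz":0,"roll":0,"grip":8.5},{"tx":17,"ty":0,"tz":0,"roll":0.1,"grip":8.5},{"tx":23,"ty":0,"tz":0,"roll":0.185,"grip":8.5},{"tx":29,"ty":-0.5,"tz":0,"roll":0.185,"grip":8.5},{"tx":35,"ty":-0.95,"tz":0,"roll":0.185,"grip":8.5},{"tx":41,"ty":-0.95,"tz":1,"roll":0.185,"grip":8.5},{"tx":44.6,"ty":-0.95,"tz":4,"roll":0.185,"grip":8},{"tx":44.6,"ty":-0.95,"tz":9,"roll":0.185,"grip":7},{"tx":44.6,"ty":-0.95,"tz":13,"roll":0.185,"grip":6},{"tx":44.6,"ty":-0.95,"tz":15.4,"roll":0.185,"grip":5},{"tx":44.6,"ty":-0.95,"tz":15.4,"roll":0.185,"grip":4}]'; python3 -m crank '[{"tx":0,"ty":0,"tz":0,"roll":0,"grip":3},{"tx":0,"ty":0,"tz":0,"roll":0,"grip":2.75},{"tx":0,"ty":0,"tz":0,"roll":0,"grip":2.75},{"tx":0,"ty":0,"tz":0,"roll":0,"grip":2.75}]'
```

```text
time: 9.3
ee_pos: [0.5287, 0.1637, 0.1753]
eef_rot: [[0.184, 0.983, -0.004], [0.983, -0.184, -0.002], [-0.002, -0.003, -1.0]]
ft_force: [0.1, 0.5, 0.0]
gripper_width: 0.0401
time: 9.8
ee_pos: [0.5304, 0.1645, 0.178]
eef_rot: [[0.184, 0.983, 0.002], [0.983, -0.184, 0.0], [0.001, 0.002, -1.0]]
ft_force: [-1.6, -0.7, 7.6]
gripper_width: 0.0282
```

Grip contact, with a light command. I'll lift the handle a little and see whether the blade edge stays on the table (pivoting in the grasp) or rises with it.

```bash
python3 -m crank '[{"tx":0,"ty":0,"tz":-1,"roll":0,"grip":2.75},{"tx":-0.2,"ty":0,"tz":-2,"roll":0,"grip":2.75},{"tx":-0.5,"ty":0,"tz":-3.5,"roll":0,"grip":2.75},{"tx":-0.8,"ty":0,"tz":-5,"roll":0,"grip":2.75},{"tx":-0.8,"ty":0,"tz":-5,"roll":0,"grip":2.75}]'; python3 - <<'E'
from h import *
s=shot('scene','s3');d=shot('side','d3');w=shot('wrist','w6')
p=proj('s3',(.51,.08,.03));q=proj('d3',(.51,.08,.03));print(p,q)
def cr(im,c,h=60): 
    x,y=int(c[0]),int(c[1]); return cv2.resize(im[max(y-h,0):y+h,max(x-h,0):x+h],(400,400),interpolation=2)
g=np.hstack([cr(s,p),cr(d,q)])[:,:,::-1];cv2.imwrite('pics/c8.png',g)
st=ctrl.get_state();print(st['ft_force'],st['moment'],st['gripper_width'])
E
```

```text
time: 10.42
ee_pos: [0.5291, 0.1564, 0.2284]
eef_rot: [[0.185, 0.983, 0.003], [0.983, -0.185, 0.001], [0.001, 0.003, -1.0]]
ft_force: [0.7, -0.4, -0.8]
gripper_width: 0.0275
[288.43171065 233.8940436 ] [263.51177974 231.40925296]
[-0.37250553 -0.25009579 -1.77388069] [ 0.1180672  -0.00524824 -0.03276185] 0.02749442312509129
```

View pics/c8.png

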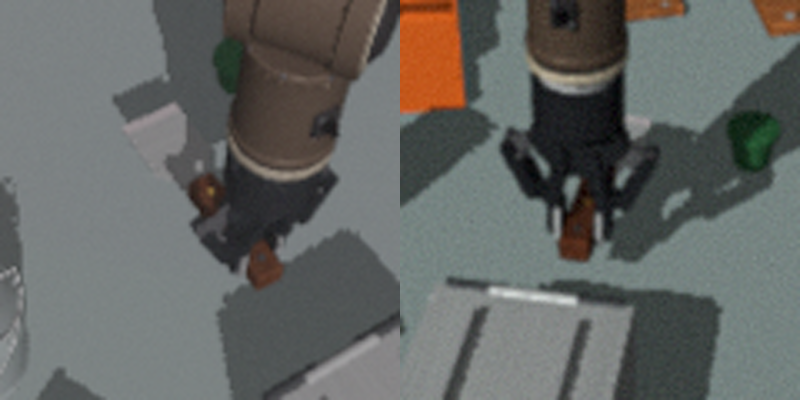

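View 10: the whole scraper came up (about 1.8 N, with the moment fitting its weight 65 mm ahead). The blade edge is at s3 (265,211)–(282,204). The plan is to loosen in tiny steps so gravity pivots it in the grasp until the edge meets the table, with the grasp height setting the angle.

```bash
python3 - <<'E'
from h import *
for z in(.0,.03,.062): print(z,(plane('s3',(264.9,211.4),z)+plane('s3',(282,203.9),z))/2)
E
python3 -m crank '[{"tx":0,"ty":0,"tz":0,"roll":0,"grip":2.77},{"tx":0,"ty":0,"tz":0,"roll":0,"grip":2.77}]';python3 -c "
from h import *
print(ctrl.get_state()['moment'])"
python3 -m crank '[{"tx":0,"ty":0,"tz":0,"roll":0,"grip":2.79},{"tx":0,"ty":0,"tz":0,"roll":0,"grip":2.79}]';python3 -c "
from h import *
print(ctrl.get_state()['moment'])"
```

```text
0.0 [ 4.62635701e-01 -3.96093705e-02  5.55111512e-17]
0.03 [ 0.47834597 -0.02433991  0.03      ]
0.062 [ 0.4951036  -0.00805248  0.062     ]
time: 10.82
ee_pos: [0.5284, 0.1567, 0.2262]
eef_rot: [[0.184, 0.983, -0.001], [0.983, -0.184, -0.0], [-0.0, -0.001, -1.0]]
ft_force: [0.0, 0.3, -1.7]
gripper_width: 0.0281
[ 0.10182832  0.00484847 -0.05865944]
time: 11.08
ee_pos: [0.5285, 0.1566, 0.2266]
eef_rot: [[0.184, 0.983, -0.0], [0.983, -0.184, -0.0], [-0.0, -0.0, -1.0]]
ft_force: [0.5, 0.1, -1.1]
gripper_width: 0.0279
[-0.04510236  0.04678828  0.02712648]
```

```bash
python3 -m crank '[{"tx":0,"ty":0,"tz":0,"roll":0,"grip":2.79},{"tx":0,"ty":0,"tz":0,"roll":0,"grip":2.79}]'; python3 - <<'E'
from h import *
print(ctrl.get_state()['moment'])
s=shot('scene','s4')
# bright blade-edge comparison numerically: diff against s3
a=cv2.imread('pics/s3.png').astype(int);b=s[:,:,::-1].astype(int)
m=(np.abs(a-b).sum(2)>40); ys,xs=np.nonzero(m); print(m.sum(), xs.min() if len(xs) else 0,xs.max() if len(xs) else 0,ys.min() if len(xs) else 0,ys.max() if len(xs) else 0)
E
```

```text
time: 11.32
ee_pos: [0.5285, 0.1566, 0.2267]
eef_rot: [[0.184, 0.983, 0.0], [0.983, -0.184, -0.0], [-0.0, 0.0, -1.0]]
ft_force: [-0.6, 1.2, -1.2]
gripper_width: 0.0279
[ 0.00300463 -0.05381728 -0.0319924 ]
1187 97 423 0 295
```

```bash
python3 - <<'E'
from h import *
for f in('s3','s4'):
    im=cv2.GaussianBlur(cv2.imread(f'pics/{f}.png'),(3,3),0).astype(int); R=im[190:245,240:300]
    m=((R[...,2]-R[...,1]>=1)&(R[...,2]>80)).astype(np.uint8)
    k,l,st,c=cv2.connectedComponentsWithStats(m); i=np.argmax(st[1:,4])+1; ys,xs=np.nonzero(l==i)
    P=np.c_[xs+240,ys+190]; 
    h=cv2.convexHull(P.astype(np.int32))[:,0]
    print(f,st[i], 'left',P[np.argmin(P[:,0])],'top',P[np.argmin(P[:,1])])
from h import proj
w=np.array([.983,-.184,0])*.03
g=np.array([.5285,.1566,0]);hd=np.array([-.184,-.983,0])
for th in(0,10,20):
    t=np.radians(th);e=g+hd*.1755*np.cos(t)+[0,0,.0625-.1755*np.sin(t)]
    print(th,proj('s4',e-w).round(1),proj('s4',e+w).round(1))
E
```

```text
s3 [ 25  14  25  24 270] left [265 211] top [278 204]
s4 [ 27  26  19  23 149] left [267 222] top [280 216]
0 [279.6 202.5] [263.4 209.9]
10 [279.5 208.7] [263.6 216. ]
20 [280.2 215.6] [264.6 222.9]
```

The edge is on the table at about 20°, so the gravity pivot works. I'll raise along the arc to 40°, then clamp hard.

```bash
python3 -m crank '[{"tx":-0.4,"ty":0,"tz":-1.1,"roll":0,"grip":2.79},{"tx":-0.9,"ty":0,"tz":-2.2,"roll":0,"grip":2.79},{"tx":-1.5,"ty":0,"tz":-3.3,"roll":0,"grip":2.79},{"tx":-2.2,"ty":0,"tz":-4.4,"roll":0,"grip":2.79},{"tx":-3.0,"ty":0,"tz":-5.35,"roll":0,"grip":2.79},{"tx":-3.0,"ty":0,"tz":-5.35,"roll":0,"grip":2.79},{"tx":-3.0,"ty":0,"tz":-5.35,"roll":0,"grip":2.79},{"tx":-3.0,"ty":0,"tz":-5.35,"roll":0,"grip":2.6},{"tx":-3.0,"ty":0,"tz":-5.35,"roll":0,"grip":2.0},{"tx":-3.0,"ty":0,"tz":-5.35,"roll":0,"grip":2.0}]';python3 -m crank '[{"tx":0,"ty":0,"tz":-3,"roll":0,"grip":2.0},{"tx":0,"ty":0,"tz":-6,"roll":0,"grip":2.0},{"tx":0,"ty":0,"tz":-6,"roll":0,"grip":2.0},{"tx":0,"ty":0,"tz":-6,"roll":0,"grip":2.0}]'; python3 - <<'E'
from h import *
print(ctrl.get_state()['moment'])
s=shot('scene','s5');d=shot('side','d5');w=shot('wrist','w7')
p=proj('s5',(.51,.06,.1));q=proj('d5',(.51,.06,.1));print(p,q)
def cr(im,c,h=50): 
    x,y=int(c[0]),int(c[1]); return cv2.resize(im[max(y-h,0):y+h,max(x-h,0):x+h],(400,400),interpolation=2)
g=np.hstack([cr(s,p),cr(d,q)])[:,:,::-1];cv2.imwrite('pics/c9.png',g)
E
```

```text
time: 12.62
ee_pos: [0.5231, 0.1274, 0.2801]
eef_rot: [[0.184, 0.983, 0.0], [0.983, -0.184, 0.0], [0.0, 0.0, -1.0]]
ft_force: [0.7, 0.3, 1.0]
gripper_width: 0.0267
time: 13.12
ee_pos: [0.5225, 0.127, 0.3392]
eef_rot: [[0.184, 0.983, -0.001], [0.983, -0.184, -0.0], [-0.001, -0.001, -1.0]]
ft_force: [-0.2, -0.1, -2.3]
gripper_width: 0.0268
[ 0.0523612  -0.00185081  0.02927537]
[285.72763927 216.96343428] [263.50616763 208.95134181]
```

View pics/c9.png

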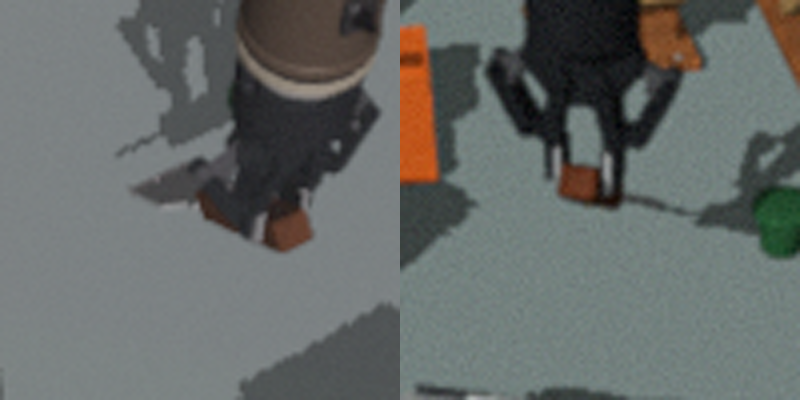

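View 11: the scraper hangs firmly from the gripper, blade slanting down ahead, with blade corners at about s5 (267,213), (275,218) and (284,206). I'll check the tilt numerically.

```bash
python3 - <<'E'
from h import *
w=np.array([.983,-.184,0])*.03
g=np.array([.5225,.127,.3392-.166]);hd=np.array([-.184,-.983,0]);up=np.array([0,0,1.])
for th in(30,35,40,45,50):
    t=np.radians(th);f=hd*np.cos(t)-up*np.sin(t);n=hd*np.sin(t)+up*np.cos(t)
    e=g+f*.1755; b=g-f*.0275
    print(th,'edge L/R',proj('s5',e-w).round(1),proj('s5',e+w).round(1),'wide-rear',proj('s5',e-f*.056+w).round(1),'butt top/bot',*[proj(F,b+n*s*.012+sg*w*.467).round(1) for F in('s5','d5') for s in(1,-1) for sg in(1,-1)])
im=cv2.imread('pics/s5.png').astype(int)
o=cv2.cvtColor(cv2.imread('pics/s5.png'),cv2.COLOR_BGR2HSV)
for F,(x0,x1,y0,y1) in(('s5',(270,320,190,240)),('d5',(245,280,185,215))):
    im=cv2.imread(f'pics/{F}.png').astype(int)[y0:y1,x0:x1]; m=((im[...,2]-im[...,0])>25).astype(np.uint8)
    k,l,st,c=cv2.connectedComponentsWithStats(m)
    for i in range(1,k):
        if st[i,4]>8:
            ys,xs=np.nonzero(l==i);h=cv2.approxPolyDP(cv2.convexHull(np.c_[xs+x0,ys+y0].astype(np.int32)),1.2,True)[:,0]; print(F,st[i,4],h.tolist())
E
```

```text
30 edge L/R [279.1 196.6] [262.7 204. ] wide-rear [271.2 209.9] butt top/bot [301.7 221.7] [310.5 217.4] [303.4 229.4] [312.1 225.1] [251.7 198.1] [261.7 199.3] [250.8 206.9] [260.9 208.1]
35 edge L/R [280.2 200.9] [263.9 208.3] wide-rear [272.  212.9] butt top/bot [301.3 220.8] [310.1 216.5] [303.4 228.7] [312.2 224.4] [251.8 197.2] [261.9 198.4] [250.8 206. ] [260.9 207.2]
40 edge L/R [281.5 205.2] [265.3 212.7] wide-rear [273. 216.] butt top/bot [300.9 219.9] [309.7 215.6] [303.4 228. ] [312.1 223.7] [252.  196.4] [262.1 197.6] [250.9 205.1] [260.9 206.3]
45 edge L/R [283.  209.6] [266.9 217.1] wide-rear [274.1 219.2] butt top/bot [300.4 219. ] [309.2 214.7] [303.3 227.3] [312.1 223. ] [252.2 195.6] [262.3 196.7] [250.9 204.2] [261.  205.4]
50 edge L/R [284.7 214. ] [268.6 221.6] wide-rear [275.3 222.4] butt top/bot [299.9 218.1] [308.7 213.9] [303.2 226.5] [312.  222.2] [252.4 194.8] [262.5 196. ] [251.  203.3] [261.1 204.5]
s5 77 [[312, 225], [305, 228], [303, 227], [302, 222], [309, 218], [311, 219]]
d5 76 [[261, 207], [253, 206], [253, 200], [261, 200]]
```

```bash
cat > pose.py <<'E'
from h import *
from scipy.optimize import least_squares
def scr(tcp,yaw,p):  # p: along-handle pos of grip behind middle, dz, lateral, tilt
    hd=np.array([-np.sin(yaw),-np.cos(yaw),0]);up=np.array([0,0,1.]);w=np.array([np.cos(yaw),-np.sin(yaw),0])
    f=hd*np.cos(p[3])-up*np.sin(p[3]); n=hd*np.sin(p[3])+up*np.cos(p[3])
    g=np.array(tcp)+[0,0,-.166+p[1]]+w*p[2]
    return g+f*(p[0]+.1455),f,n,w   # edge centre
def fit(tcp,yaw,obs):
    def r(p):
        e,f,n,w=scr(tcp,yaw,p); o=[]
        for F,(a,b,c),q in obs: o+=list(proj(F,e-f*a+w*b+n*c)-q)
        return np.r_[o,(p[2])/.001]
    s=least_squares(r,[.03,0,0,.7],loss='soft_l1'); return s.x,r(s.x)
E
python3 - <<'E'
from pose import *
B=.203
o=[('s5',(0,.03,0),(267.2,212.8)),('s5',(.056,.03,0),(274.8,217.7)),('s5',(B,.014,.012),(301.6,221.7)),('s5',(B,-.014,.012),(309.5,217.6)),('s5',(B,.014,-.012),(304,228.5)),('s5',(B,-.014,-.012),(312.4,225)),
('d5',(B,.014,.012),(252.6,199.6)),('d5',(B,-.014,.012),(261.4,199.6)),('d5',(B,.014,-.012),(252.6,206.4)),('d5',(B,-.014,-.012),(261.4,207.4))]
x,r=fit((.5225,.127,.3392),.185,o);print(x.round(4),np.degrees(x[3]));print(r[:-1].reshape(-1,2).round(1).tolist())
E
```

```text
[ 0.0271 -0.0062 -0.0008  0.6982] 40.003297321462995
[[-1.4, 1.1], [-1.3, -0.4], [-0.2, -0.4], [0.7, -0.6], [-0.0, 0.9], [0.3, 0.1], [-0.5, -1.4], [0.8, -0.3], [-1.6, 0.5], [-0.3, 0.7]]
```

```bash
cat > tgt.py <<'E'
from h import *
M=np.array([.4888,-.2985,.0917]);a=1.7718;t=.695
X=np.array([np.cos(a)*np.cos(t),np.sin(a)*np.cos(t),np.sin(t)]);N=np.cross(X,[-np.sin(a),np.cos(a),0])
hd=-np.array([np.cos(a),np.sin(a),0])
def tcp(depth,p0=.0275,dz=-.005,th=.69): # edge depth into slot
    f=hd*np.cos(th)-np.array([0,0,np.sin(th)])
    return M-X*depth-f*(p0+.1455)+[0,0,.166-dz]
def delta(T):
    s=ctrl.get_state();R=np.array(s['eef_rot']);d=R.T@(T-s['ee_pos']);yaw=np.arctan2(R[0,0],R[1,0]);return (d*100).round(2),round(-(a-np.pi/2)-yaw,3)
E
python3 -c "
from tgt import *
print(tcp(-.03),X,N); print(delta(tcp(-.03)), ctrl.get_state()['ee_pos'])"
```

```text
[ 0.45756088 -0.14518303  0.3920325 ] [-0.15334415  0.75259023  0.64038544] [ 0.12785481 -0.62749236  0.7680537 ]
(array([-27.96,  -1.4 ,  -5.28]), np.float64(-0.386)) [0.52260541 0.12703685 0.33894345]
```

```bash
python3 -m crank '[{"tx":-1.5,"ty":0,"tz":-3,"roll":-0.05,"grip":2.0},{"tx":-5,"ty":0,"tz":-6,"roll":-0.15,"grip":2.0},{"tx":-9,"ty":-0.3,"tz":-7,"roll":-0.25,"grip":2.0},{"tx":-13,"ty":-0.6,"tz":-7,"roll":-0.34,"grip":2.0},{"tx":-17,"ty":-1,"tz":-7,"roll":-0.386,"grip":2.0},{"tx":-21,"ty":-1.4,"tz":-7,"roll":-0.386,"grip":2.0},{"tx":-25,"ty":-1.4,"tz":-6.5,"roll":-0.386,"grip":2.0},{"tx":-27,"ty":-1.4,"tz":-6,"roll":-0.386,"grip":2.0},{"tx":-27.96,"ty":-1.4,"tz":-5.28,"roll":-0.386,"grip":2.0},{"tx":-27.96,"ty":-1.4,"tz":-5.28,"roll":-0.386,"grip":2.0},{"tx":-27.96,"ty":-1.4,"tz":-5.28,"roll":-0.386,"grip":2.0}]'; python3 - <<'E'
from tgt import *
print(delta(tcp(-.03)), ctrl.get_state()['moment'])
s=shot('scene','s6');d=shot('side','d6')
p=proj('s6',M+X*.06);q=proj('d6',M+X*.06);print(p,q)
def cr(im,c,h=40): 
    x,y=int(c[0]),int(c[1]); print(x-h,y-h); return cv2.resize(im[y-h:y+h,x-h:x+h],(400,400),interpolation=2)
cv2.imwrite('pics/c10.png',np.hstack([cr(s,p),cr(d,q)])[:,:,::-1])
E
```

```text
time: 14.65
ee_pos: [0.4582, -0.144, 0.3928]
eef_rot: [[-0.201, 0.98, -0.0], [0.98, 0.201, 0.001], [0.001, -0.0, -1.0]]
ft_force: [1.2, 0.3, -1.7]
gripper_width: 0.0271
(array([-0.1 , -0.08,  0.08]), np.float64(0.001)) [ 0.10071264 -0.02278927 -0.0130314 ]
[229.11301722 147.77163244] [274.19553149 148.93070386]
189 107
234 108
```

View pics/c10.png

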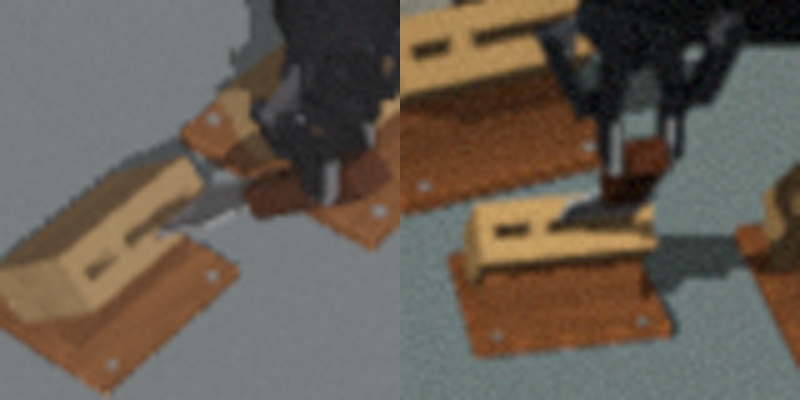

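View 12 (the last one): the blade is just in front of the wide slot. Its corner on the narrow-slot side is at s6 (220,154.4) and d6 (267,152.4). I'll triangulate it against the slot.

```bash
python3 - <<'E'
from tgt import *
Y=np.array([-np.sin(a),np.cos(a),0])
P,e=tri(('s6',(220-.4,154.4-.4)),('d6',(267-.4,152.4-.4)))
loc=lambda P:((np.array([X,Y,N])@(P-M))*1000).round(1)
print('corner local mm (X,Y,N):',loc(P),e,'expected (30,-30,0)')
print('exp proj',proj('s6',M+X*.03-Y*.03),proj('d6',M+X*.03-Y*.03))
# slot check in these cams: wide slot right end/narrow from view: s6 narrow slot left end crop(85,277), d6 narrow (495,231)-(530,231)
for nm,y in(('n out',-.073),('n in',-.045),('w in',-.034),('w out',.034)): print(nm,proj('s6',M+Y*y).round(1),proj('d6',M+Y*y).round(1))
print('seen: n out s6',189+85/5,107+277/5,'d6',234+95/5,108+231/5,' n in d6',234+130/5,108+229/5,'w in s6',189+125/5,107+243/5,'d6',234+148/5,108+227/5,)
E
```

```text
corner local mm (X,Y,N): [ 26.9 -23.8  -3.4] [np.float64(0.0012913791497997235), np.float64(0.001291379149799799)] expected (30,-30,0)
exp proj [218.42312972 153.71483772] [264.67350921 151.33937386]
n out [205.3 161.7] [251.9 154. ]
n in [210.9 157.1] [259.5 153.3]
w in [213.1 155.3] [262.5 153. ]
w out [226.1 144.5] [280.8 151.2]
seen: n out s6 206.0 162.4 d6 253.0 154.2  n in d6 260.0 153.8 w in s6 214.0 155.6 d6 263.6 153.4
```

```bash
python3 - <<'E'
from tgt import *
Y=np.array([-np.sin(a),np.cos(a),0])
for f,(x0,x1,y0,y1) in(('d6',(258,292,140,160)),('s6',(210,242,138,164))):
    im=cv2.imread(f'pics/{f}.png').astype(int)[y0:y1,x0:x1]; d=im[...,2]-im[...,0]; v=im.sum(2)//3
    print(f,'x',x0,x1)
    for j in range(y1-y0): print(y0+j,' '.join('%3d'%q for q in d[j]))
    E=M+X*.03
    f_=hd*np.cos(.69)-np.array([0,0,np.sin(.69)])
    print('edge L,R',proj(f,E-Y*.03).round(1),proj(f,E+Y*.03).round(1),'wide rear',proj(f,E-Y*.03-f_*.056).round(1),proj(f,E+Y*.03-f_*.056).round(1),'shoulder',proj(f,E-Y*.014-f_*.088).round(1),proj(f,E+Y*.014-f_*.088).round(1))
E
```

```text
d6 x 258 292
140  81  78  76  83  80  83  81  77  82  84  74  75  75  69  74  62  28   0  -4  -2   9  38  52  51  57  55  57  56  56  34  -1  -7 -15  -8
141  81  85  77  78  83  86  75  73  72  74  73  71  64  52  47  38  22   3  -6  -1   8  32  45  54  54  49  52  56  42  26  -4  -6 -10 -10
142  84  86  77  69  72  73  68  66  58  53  42  34  29  21   5   6  14  14   2   0  11  29  44  47  39  37  42  26  20   4 -10 -13  -9  -8
143  70  74  68  64  62  52  45  36  26  14   3  -4  -7  -9 -12  -1  17  25  14  16  21  28  22  24  18  21  19  11   2  -9 -16 -12 -12 -10
144  57  54  46  38  24  11   4  -4 -12 -10 -18 -14 -14 -14 -12   0  19  33  33  33  27  17  13  10  15  14   3  -2  -7 -13 -11 -11 -10 -13
145  16  10  -2  -5 -12 -12 -12 -15 -13 -12 -11 -11 -10 -13 -12  -3  14  36  28  26  24   9  15  26  15  10   4  -5  -8 -12  -9 -10  -9  -8
146  -9 -11 -11  -3   0   5   5   8   7  14   9  12   7  -3  -5  -2  13  28  29  22  15  16  17  28  15   7  -3  -9 -11 -11 -10 -12  -9 -11
147  25  24  31  37  48  54  57  56  57  46  33  29  23   2  -6  -5  18  34  29  26  15  14  16  17   4   1
[... 4679 characters left out ...]
72  75  76  76  72  74  68  60  40  13  -5  -7  -7  -5  -6  -7
160  57  63  67  67  66  66  67  67  63  62  61  61  60  64  70  71  75  77  76  72  71  74  69  70  67  63  38  -8  -7  -5  -9  -6
161  65  70  67  66  66  66  66  62  61  59  59  62  67  73  75  75  75  74  73  65  42  22  38  71  69  73  43  -5  -6  -6  -6  -7
162  67  67  66  67  67  66  61  61  58  60  62  66  73  74  74  77  73  72  71  70  38  14  36  69  70  62  26  -4  -7  -7  -7  -6
163  65  68  68  67  66  61  60  59  56  62  68  73  74  73  75  76  74  71  72  70  57  44  57  72  64  38   1  -6  -6  -8  -6  -6
edge L,R [218.4 153.7] [230. 144.] wide rear [227.5 152. ] [239.3 142. ] shoulder [236.3 148.1] [241.8 143.4]
```

The lateral position and edge line agree with the prediction to about 0.5 px (1–2 mm). I'll go in along the slot axis (per cm: tx −0.768, tz +0.640) and watch the forces.

```bash
python3 -m crank '[{"tx":-0.77,"ty":0,"tz":0.64,"roll":0,"grip":2.0},{"tx":-1.54,"ty":0,"tz":1.28,"roll":0,"grip":2.0},{"tx":-2.1,"ty":0,"tz":1.75,"roll":0,"grip":2.0},{"tx":-2.5,"ty":0,"tz":2.08,"roll":0,"grip":2.0},{"tx":-2.88,"ty":0,"tz":2.4,"roll":0,"grip":2.0},{"tx":-2.88,"ty":0,"tz":2.4,"roll":0,"grip":2.0}]';python3 -c "
from tgt import *
print(delta(tcp(.0075)),ctrl.get_state()['moment'])"
```

```text
time: 15.5
ee_pos: [0.4636, -0.1736, 0.3687]
eef_rot: [[-0.199, 0.98, -0.0], [0.98, 0.199, 0.0], [0.0, -0.0, -1.0]]
ft_force: [0.3, 1.1, -1.9]
gripper_width: 0.0266
(array([ 0.02, -0.02,  0.07]), np.float64(-0.0)) [ 0.07915753 -0.00117785 -0.01052062]
```

```bash
python3 -m crank '[{"tx":-0.4,"ty":0,"tz":0.32,"roll":0,"grip":2.0},{"tx":-0.8,"ty":0,"tz":0.64,"roll":0,"grip":2.0},{"tx":-1.15,"ty":0,"tz":0.96,"roll":0,"grip":2.0},{"tx":-1.15,"ty":0,"tz":0.96,"roll":0,"grip":2.0}]';python3 - <<'E'
from tgt import *
print(delta(tcp(.0225)),ctrl.get_state()['moment'])
shot('scene','s7')
im=cv2.imread('pics/s7.png').astype(int)
d=(im[...,2]-im[...,0])[138:164,206:242]
for j in range(0,26,1): print(138+j,' '.join('%3d'%q for q in d[j]))
E
```

```text
time: 16.0
ee_pos: [0.4658, -0.1849, 0.359]
eef_rot: [[-0.199, 0.98, -0.001], [0.98, 0.199, 0.0], [0.0, -0.001, -1.0]]
ft_force: [-0.7, -0.6, -0.7]
gripper_width: 0.0268
(array([ 0.03, -0.01,  0.06]), np.float64(-0.001)) [0.08852943 0.01437006 0.07613624]
138  -7  -7  -5  -7  -6  -6  -7  -5  -4  -6  -3  -2  -2  -4  -5  -1   5  13  25  31  17  -1   1   8  23  39  22   0   2   1  -2   1  -2  -4   0   1
139  -4  -7  -6  -8  -7  -8  -6  -4  -2  -4  -3   0   6  12  16  24  28  40  57  62  50  18  -5  -2   3  12  19   7  -2   0   1  -3  -3   2   1   0
140  -7  -6  -6  -7  -6  -5  -3  -2   1  10  15  21  27  32  37  42  52  61  65  65  65  47  -3  -4  -4  -2   3   6   8   6  -2   1  -1  -1   0  -3
141  -6  -8  -6  -7  -1  12  12  19  26  31  32  38  39  40  44  56  64  66  65  67  67  59  17  -4  -4  -2  -4  -1   3   8  11   2  -1   1  -1   0
142  -7  -5  -5  -3  18  32  34  39  40  38  39  40  38  45  55  64  67  68  66  64  66  64  47   4  -4  -3  -2   4   8  14  19  10   5   0   1  -1
143  -6  -4   3  20  37  41  40  40  39  38  40  39  45  59  63  65  66  66  65  66  66  64  48  11  -1 
[... 2303 characters left out ...]
  67  67  68  67  66  60  61  59  59  62  64  73  76  77  76  73  71  69  61  40  14  -5  -7  -7  -7  -7  -6
160  54  48  45  45  55  65  67  67  68  66  66  67  64  60  60  60  62  64  71  70  74  77  74  76  73  70  71  71  68  62  35  -6  -6  -6  -7  -7
161  47  41  44  57  65  68  67  66  68  67  64  62  61  59  60  62  67  71  75  74  73  73  72  68  44  21  39  68  69  74  43  -6  -7  -7  -7  -7
162  60  44  56  65  67  67  66  66  65  66  62  60  58  58  64  67  75  74  76  76  74  74  71  68  40  13  36  70  68  62  24  -6  -7  -7  -7  -6
163  64  63  67  67  67  66  69  66  65  64  56  58  56  60  67  74  74  74  75  72  74  74  70  70  59  44  58  74  63  38   0  -7  -6  -7  -7  -5
```

The blade now disappears exactly at the slot line (s7 (214,154)–(228,145)) with almost no force, so it is in. Continuing.

```bash
python3 -m crank '[{"tx":-0.6,"ty":0,"tz":0.5,"roll":0,"grip":2.0},{"tx":-1.2,"ty":0,"tz":1.0,"roll":0,"grip":2.0},{"tx":-1.8,"ty":0,"tz":1.5,"roll":0,"grip":2.0},{"tx":-2.3,"ty":0,"tz":1.92,"roll":0,"grip":2.0},{"tx":-2.3,"ty":0,"tz":1.92,"roll":0,"grip":2.0}]';python3 -c "
from tgt import *
print(delta(tcp(.0525)),ctrl.get_state()['moment'])"
python3 -m crank '[{"tx":-0.5,"ty":0,"tz":0.42,"roll":0,"grip":2.0},{"tx":-1.0,"ty":0,"tz":0.83,"roll":0,"grip":2.0},{"tx":-1.5,"ty":0,"tz":1.25,"roll":0,"grip":2.0},{"tx":-2.0,"ty":0,"tz":1.66,"roll":0,"grip":2.0},{"tx":-2.0,"ty":0,"tz":1.66,"roll":0,"grip":2.0}]';python3 -c "
from tgt import *
print(delta(tcp(.0785)),ctrl.get_state()['moment'])"
```

```text
time: 16.68
ee_pos: [0.4704, -0.2076, 0.3397]
eef_rot: [[-0.199, 0.98, -0.001], [0.98, 0.199, 0.0], [0.0, -0.001, -1.0]]
ft_force: [1.1, 0.8, -1.5]
gripper_width: 0.0268
(array([ 0.03, -0.01,  0.05]), np.float64(-0.001)) [ 0.03851436 -0.03190955 -0.03719612]
time: 17.3
ee_pos: [0.4744, -0.2272, 0.3232]
eef_rot: [[-0.199, 0.98, -0.001], [0.98, 0.199, 0.0], [0.0, -0.001, -1.0]]
ft_force: [0.3, 0.1, -2.7]
gripper_width: 0.0262
(array([ 0.04, -0.01,  0.06]), np.float64(-0.001)) [ 0.09168816  0.06869659 -0.01088408]
```

Smooth so far. Now push the last ~10 mm gently until the shoulder stops it.

```bash
python3 -m crank '[{"tx":-0.23,"ty":0,"tz":0.19,"roll":0,"grip":2.0},{"tx":-0.46,"ty":0,"tz":0.38,"roll":0,"grip":2.0},{"tx":-0.62,"ty":0,"tz":0.51,"roll":0,"grip":2.0},{"tx":-0.73,"ty":0,"tz":0.61,"roll":0,"grip":2.0},{"tx":-0.73,"ty":0,"tz":0.61,"roll":0,"grip":2.0}]'
python3 -m crank '[{"tx":-0.15,"ty":0,"tz":0.13,"roll":0,"grip":2.0},{"tx":-0.3,"ty":0,"tz":0.25,"roll":0,"grip":2.0},{"tx":-0.3,"ty":0,"tz":0.25,"roll":0,"grip":2.0}]'
```

```text
time: 17.92
ee_pos: [0.4759, -0.2339, 0.3174]
eef_rot: [[-0.2, 0.98, -0.0], [0.98, 0.2, 0.0], [0.0, -0.0, -1.0]]
ft_force: [0.1, 0.4, -0.7]
gripper_width: 0.0269
time: 18.3
ee_pos: [0.4766, -0.2362, 0.3155]
eef_rot: [[-0.2, 0.98, -0.0], [0.98, 0.2, 0.001], [0.001, 0.0, -1.0]]
ft_force: [-2.8, 4.6, 6.5]
gripper_width: 0.0266
```

```bash
python3 -m crank '[{"tx":-0.1,"ty":0,"tz":0.08,"roll":0,"grip":2.0},{"tx":-0.2,"ty":0,"tz":0.16,"roll":0,"grip":2.0},{"tx":-0.2,"ty":0,"tz":0.16,"roll":0,"grip":2.0}]'; python3 - <<'E'
from tgt import *
print(ctrl.get_state()['moment'])
Y=np.array([-np.sin(a),np.cos(a),0])
for f,n in(('s8','scene'),('d8','side')):
    shot(n,f); im=cv2.imread(f'pics/{f}.png').astype(int); x,y=proj(f,M+X*.0).round().astype(int)
    B=M+X*.115; print(f,'mouth',x,y,'exp butt corners',[proj(f,B+Y*i*.014+N*j*.012).round(1).tolist() for i in(1,-1) for j in(1,-1)], 'exp shoulder',[proj(f,M+Y*i*.014+N*j*.012).round(1).tolist() for i in(1,-1) for j in(1,-1)])
    x0,y0=x-20,y-40
    reg=im[y0:y0+60,x0:x0+70]; m=((reg[...,2]-reg[...,0]>18)&(reg[...,2]<115)&(reg[...,1]*1.4<reg[...,2])).astype(np.uint8)
    k,l,st,c=cv2.connectedComponentsWithStats(m)
    for i in range(1,k):
        if st[i,4]>8:
            ys,xs=np.nonzero(l==i);h=cv2.approxPolyDP(cv2.convexHull(np.c_[xs+x0,ys+y0].astype(np.int32)),1.,True)[:,0]; print(f,st[i,4],h.tolist())
E
```

```text
time: 18.68
ee_pos: [0.4769, -0.2364, 0.3151]
eef_rot: [[-0.201, 0.98, -0.001], [0.98, 0.201, 0.004], [0.004, -0.0, -1.0]]
ft_force: [-8.3, 13.7, 21.7]
gripper_width: 0.0265
[ 2.34387061  2.04231224 -0.28095551]
s8 mouth 220 150 exp butt corners [[239.4, 140.3], [243.1, 146.5], [233.7, 145.0], [237.6, 151.2]] exp shoulder [[220.5, 144.8], [224.1, 150.5], [215.1, 149.2], [218.8, 154.9]]
s8 100 [[269, 129], [269, 132], [257, 143], [250, 140], [250, 137]]
s8 70 [[244, 139], [241, 148], [234, 151], [234, 145], [242, 139]]
s8 61 [[229, 151], [225, 153], [219, 153], [218, 149], [223, 146], [226, 147]]
s8 54 [[226, 155], [226, 157], [212, 169], [209, 169]]
d8 mouth 272 152 exp butt corners [[280.3, 142.0], [281.2, 148.9], [272.2, 142.7], [273.1, 149.6]] exp shoulder [[275.0, 148.5], [275.8, 155.0], [267.5, 149.3], [268.3, 155.7]]
d8 175 [[268, 142], [252, 145], [252, 124], [257, 127], [268, 140]]
d8 39 [[267, 134], [263, 130], [265, 125], [268, 129]]
d8 28 [[278, 139], [273, 140], [272, 135], [274, 134]]
d8 66 [[280, 144], [280, 150], [270, 154], [269, 150], [273, 145]]
d8 188 [[321, 171], [309, 171], [302, 157], [302, 154], [306, 153], [321, 157]]
d8 185 [[285, 168], [254, 171], [252, 170], [252, 162], [280, 158]]
```

Firm axial stop at 25 N, with the wrist moment consistent with contact at the grasp. I'll relax, open, back straight up and check without the gripper in the way.

```bash
python3 -m crank '[{"tx":0.2,"ty":0,"tz":-0.15,"roll":0,"grip":2.0},{"tx":0.2,"ty":0,"tz":-0.15,"roll":0,"grip":3.2},{"tx":0.2,"ty":0,"tz":-0.15,"roll":0,"grip":5},{"tx":0.2,"ty":0,"tz":-0.15,"roll":0,"grip":5.5},{"tx":0.2,"ty":0,"tz":-2,"roll":0,"grip":5.5},{"tx":0.2,"ty":0,"tz":-6,"roll":0,"grip":5.5},{"tx":1,"ty":0,"tz":-11,"roll":0,"grip":5.5},{"tx":5,"ty":0,"tz":-13,"roll":0,"grip":5.5},{"tx":8,"ty":0,"tz":-13,"roll":0,"grip":5.5},{"tx":8,"ty":0,"tz":-13,"roll":0,"grip":5.5}]'; python3 - <<'E'
from tgt import *
Y=np.array([-np.sin(a),np.cos(a),0])
for f,n in(('s9','scene'),('d9','side'),('w9','wrist')):
    shot(n,f); im=cv2.imread(f'pics/{f}.png').astype(int); x,y=proj(f,M+X*.05).round().astype(int)
    B=M+X*.115; c=[proj(f,P+Y*i*.014+N*j*.012).round(1).tolist() for P in(B,M) for i in(1,-1) for j in(1,-1)]; print(f,'exp butt',c[:4],'shoulder',c[4:])
    q=90 if n=='wrist' else 22; x0,y0=max(x-q,0),max(y-q,0); reg=im[y0:y+q,x0:x+q]; m=((reg[...,2]-reg[...,0]>8)&(reg[...,2]<105)&(reg[...,1]*1.35<reg[...,2])).astype(np.uint8)
    k,l,st,cc=cv2.connectedComponentsWithStats(m)
    for i in range(1,k):
        if st[i,4]>25:
            ys,xs=np.nonzero(l==i);h=cv2.approxPolyDP(cv2.convexHull(np.c_[xs+x0,ys+y0].astype(np.int32)),1.,True)[:,0]; print('   ',st[i,4],h.tolist())
E
```

```text
time: 20.02
ee_pos: [0.4608, -0.1585, 0.4438]
eef_rot: [[-0.203, 0.979, 0.001], [0.979, 0.203, 0.0], [0.0, 0.001, -1.0]]
ft_force: [0.2, -0.8, 0.4]
gripper_width: 0.0548
s9 exp butt [[239.4, 140.3], [243.1, 146.5], [233.7, 145.0], [237.6, 151.2]] shoulder [[220.5, 144.8], [224.1, 150.5], [215.1, 149.2], [218.8, 154.9]]
    225 [[243, 145], [242, 151], [237, 153], [225, 155], [220, 154], [218, 151], [231, 138], [235, 137], [239, 138]]
d9 exp butt [[280.3, 142.0], [281.2, 148.9], [272.2, 142.7], [273.1, 149.6]] shoulder [[275.0, 148.5], [275.8, 155.0], [267.5, 149.3], [268.3, 155.7]]
    175 [[273, 135], [265, 137], [252, 137], [252, 127], [268, 127], [273, 133]]
    36 [[278, 138], [276, 140], [257, 144], [277, 137]]
    92 [[280, 146], [281, 152], [276, 157], [270, 155], [269, 152], [272, 148]]
    86 [[285, 167], [256, 163], [252, 161], [282, 158]]
w9 exp butt [[240.5, 258.2], [241.2, 234.3], [271.2, 258.1], [270.4, 234.2]] shoulder [[244.5, 293.1], [244.9, 274.0], [267.1, 293.0], [266.7, 274.0]]
    1580 [[307, 256], [307, 265], [264, 288], [246, 287], [225, 266], [245, 227], [267, 227]]
```

Released. The handle droops a little within the slot's play, as expected. I'll check for a shoulder gap (grey neck steel between brown handle and wood) along the handle in the wrist picture.

```bash
python3 - <<'E'
from tgt import *
im=cv2.imread('pics/w9.png')
for x in(250,256,262): print(x,[(y,*map(int,im[y,x,::-1])) for y in range(276,304,2)])
print('top of wood lip N=+22mm:',proj('w9',M+N*.022).round(1),'N=12',proj('w9',M+N*.012).round(1),'N=5',proj('w9',M+N*.005).round(1))
Y=np.array([-np.sin(a),np.cos(a),0])
# droop model: rotate about slot-mouth lower lip
for gap in(0,.003,.006):
  for dr in(.03,.06):
    Xr=X*np.cos(dr)-N*np.sin(dr);Nr=N*np.cos(dr)+X*np.sin(dr); S=M+X*gap-N*.003*0
    print(gap,dr,'w9 sh top',proj('w9',S+Nr*.012).round(1),'butt top/bot',proj('w9',S+Xr*.115+Nr*.012).round(1),proj('w9',S+Xr*.115-Nr*.012).round(1),'d9',proj('d9',S+Xr*.115+Nr*.012-Y*0).round(1),proj('d9',S+Xr*.115-Nr*.012).round(1))
E
```

```text
250 [(276, 63, 43, 34), (278, 62, 43, 34), (280, 61, 42, 31), (282, 61, 42, 31), (284, 61, 43, 33), (286, 59, 42, 30), (288, 81, 60, 41), (290, 168, 134, 86), (292, 168, 134, 85), (294, 168, 134, 86), (296, 167, 133, 86), (298, 169, 134, 87), (300, 168, 134, 88), (302, 99, 80, 54)]
256 [(276, 60, 41, 30), (278, 59, 41, 31), (280, 59, 41, 31), (282, 68, 48, 31), (284, 103, 82, 40), (286, 66, 47, 31), (288, 67, 47, 34), (290, 169, 134, 87), (292, 169, 134, 88), (294, 168, 133, 87), (296, 167, 134, 87), (298, 169, 134, 87), (300, 168, 134, 86), (302, 100, 80, 54)]
262 [(276, 62, 42, 30), (278, 62, 42, 32), (280, 63, 44, 34), (282, 62, 43, 31), (284, 63, 44, 33), (286, 62, 42, 29), (288, 81, 59, 40), (290, 168, 135, 87), (292, 168, 135, 88), (294, 168, 135, 87), (296, 168, 134, 86), (298, 169, 135, 87), (300, 168, 135, 87), (302, 99, 80, 54)]
top of wood lip N=+22mm: [255.8 301.4] N=12 [255.8 293.1] N=5 [255.8 287.4]
0 0.03 w9 sh top [255.8 293. ] butt top/bot [255.8 254.4] [255.8 231.2] d9 [276.4 143.3] [277.2 150.3]
0 0.06 w9 sh top [255.8 292.9] butt top/bot [255.8 250.8] [255.8 228.3] d9 [276.5 144.3] [277.3 151.3]
0.003 0.03 w9 sh top [255.8 292.3] butt top/bot [255.8 253.1] [255.8 229.8] d9 [276.5 143.1] [277.4 150.1]
0.003 0.06 w9 sh top [255.8 292.2] butt top/bot [255.8 249.5] [255.8 226.9] d9 [276.7 144.1] [277.5 151.1]
0.006 0.03 w9 sh top [255.8 291.6] butt top/bot [255.8 251.8] [255.8 228.4] d9 [276.7 143. ] [277.5 149.9]
0.006 0.06 w9 sh top [255.8 291.5] butt top/bot [255.8 248.2] [255.8 225.4] d9 [276.8 143.9] [277.6 151. ]
```

Brown meets wood directly and both handle ends fit "home" to about 2 mm, but I relaxed the push before opening. I'll confirm and seat it with a gentle nudge of the closed fingertips on the butt.

```bash
python3 -m crank '[{"tx":0.6,"ty":0,"tz":2,"roll":0,"grip":2},{"tx":0.6,"ty":0,"tz":4,"roll":0,"grip":0},{"tx":0.6,"ty":0,"tz":6,"roll":0,"grip":0},{"tx":0.6,"ty":0,"tz":9,"roll":0,"grip":0},{"tx":0.6,"ty":0,"tz":11.5,"roll":0,"grip":0},{"tx":0.6,"ty":0,"tz":11.5,"roll":0,"grip":0}]'
python3 -m crank '[{"tx":-1,"ty":0,"tz":0,"roll":0,"grip":0},{"tx":-2,"ty":0,"tz":0,"roll":0,"grip":0},{"tx":-2.5,"ty":0,"tz":0,"roll":0,"grip":0},{"tx":-2.5,"ty":0,"tz":0,"roll":0,"grip":0}]'
python3 -m crank '[{"tx":-0.3,"ty":0,"tz":0,"roll":0,"grip":0},{"tx":-0.6,"ty":0,"tz":0,"roll":0,"grip":0},{"tx":-0.6,"ty":0,"tz":0,"roll":0,"grip":0}]'
```

```text
time: 20.92
ee_pos: [0.4592, -0.1554, 0.3265]
eef_rot: [[-0.198, 0.98, -0.004], [0.98, 0.198, 0.001], [0.001, -0.004, -1.0]]
ft_force: [-0.2, -0.8, 0.3]
gripper_width: 0.0001
time: 21.42
ee_pos: [0.4648, -0.1796, 0.3288]
eef_rot: [[-0.199, 0.98, 0.001], [0.98, 0.199, -0.0], [-0.0, 0.001, -1.0]]
ft_force: [0.5, 0.2, -0.5]
gripper_width: 0.0002
time: 21.8
ee_pos: [0.466, -0.185, 0.3284]
eef_rot: [[-0.199, 0.98, 0.0], [0.98, 0.199, -0.0], [-0.0, 0.0, -1.0]]
ft_force: [0.5, -0.8, 0.7]
gripper_width: 0.0002
```

```bash
python3 -m crank '[{"tx":-0.2,"ty":0,"tz":0,"roll":0,"grip":0},{"tx":-0.4,"ty":0,"tz":0,"roll":0,"grip":0},{"tx":-0.4,"ty":0,"tz":0,"roll":0,"grip":0}]'
python3 -m crank '[{"tx":-0.15,"ty":0,"tz":0,"roll":0,"grip":0},{"tx":-0.3,"ty":0,"tz":0,"roll":0,"grip":0},{"tx":-0.3,"ty":0,"tz":0,"roll":0,"grip":0}]'
python3 -m crank '[{"tx":-0.15,"ty":0,"tz":0,"roll":0,"grip":0},{"tx":-0.3,"ty":0,"tz":0,"roll":0,"grip":0},{"tx":-0.3,"ty":0,"tz":0,"roll":0,"grip":0}]'
```

```text
time: 22.18
ee_pos: [0.4668, -0.189, 0.3284]
eef_rot: [[-0.199, 0.98, 0.0], [0.98, 0.199, -0.0], [-0.0, 0.0, -1.0]]
ft_force: [-0.1, 0.3, 0.1]
gripper_width: 0.0001
time: 22.55
ee_pos: [0.4673, -0.1919, 0.3284]
eef_rot: [[-0.199, 0.98, 0.0], [0.98, 0.199, -0.0], [-0.0, 0.0, -1.0]]
ft_force: [-1.3, -0.5, 0.4]
gripper_width: 0.0004
time: 22.92
ee_pos: [0.468, -0.1944, 0.3284]
eef_rot: [[-0.2, 0.98, -0.0], [0.98, 0.2, 0.0], [0.0, 0.0, -1.0]]
ft_force: [-1.0, 1.7, 1.5]
gripper_width: 0.0001
```

```bash
python3 -m crank '[{"tx":-0.1,"ty":0,"tz":0,"roll":0,"grip":0},{"tx":-0.1,"ty":0,"tz":0,"roll":0,"grip":0}]'
python3 -m crank '[{"tx":-0.1,"ty":0,"tz":0,"roll":0,"grip":0},{"tx":-0.1,"ty":0,"tz":0,"roll":0,"grip":0}]'
python3 -m crank '[{"tx":-0.1,"ty":0,"tz":0,"roll":0,"grip":0},{"tx":-0.1,"ty":0,"tz":0,"roll":0,"grip":0}]'
```

```text
time: 23.18
ee_pos: [0.4683, -0.1949, 0.3286]
eef_rot: [[-0.2, 0.98, -0.0], [0.98, 0.2, 0.001], [0.001, 0.0, -1.0]]
ft_force: [-1.0, 5.1, 5.4]
gripper_width: 0.0002
time: 23.42
ee_pos: [0.4685, -0.1953, 0.3287]
eef_rot: [[-0.201, 0.98, -0.0], [0.98, 0.201, 0.002], [0.002, 0.0, -1.0]]
ft_force: [-1.5, 7.7, 6.9]
gripper_width: -0.0004
time: 23.68
ee_pos: [0.4688, -0.1956, 0.3289]
eef_rot: [[-0.201, 0.979, -0.0], [0.979, 0.201, 0.003], [0.003, 0.0, -1.0]]
ft_force: [-2.8, 9.9, 8.7]
gripper_width: -0.0
```

Stiff stop, with the 13 N reaction exactly along the slot axis, so the shoulder is seated. I'll back off, check that nothing else moved, and hand in.

```bash
python3 -m crank '[{"tx":1,"ty":0,"tz":0,"roll":0,"grip":0},{"tx":4,"ty":0,"tz":0,"roll":0,"grip":0},{"tx":8,"ty":0,"tz":-4,"roll":0,"grip":0},{"tx":12,"ty":0,"tz":-9,"roll":0,"grip":0},{"tx":12,"ty":0,"tz":-9,"roll":0,"grip":0},{"tx":12,"ty":0,"tz":-9,"roll":0,"grip":0}]'; python3 - <<'E'
from tgt import *
for f,n,o in(('s10','scene','s0'),('d10','side','d0')):
    shot(n,f);A=cv2.imread(f'pics/{f}.png').astype(int);B=cv2.imread(f'pics/{o}.png').astype(int)
    D=np.abs(A-B).sum(2)>60
    for nm,P,r in(('cans',(.75,.2,.02),0),('jar',(.775,.088,.06),0),('pan',(.75,-.18,.03),0),('stopper',(.364,-.021,.025),0)):
        x,y=proj(f,P).round().astype(int); print(f,nm,(x,y),int(D[max(y-15,0):y+15,max(x-15,0):x+15].sum()))
    x,y=proj(f,M+X*.05).round().astype(int);x0,y0=x-22,y-22;reg=A[y0:y+22,x0:x+22];m=((reg[...,2]-reg[...,0]>8)&(reg[...,2]<105)&(reg[...,1]*1.35<reg[...,2])).astype(np.uint8)
    k,l,st,c=cv2.connectedComponentsWithStats(m);i=l[22:28].max() and np.argmax([((l==j)[18:30,18:30]).sum() for j in range(1,k)])+1
    ys,xs=np.nonzero(l==i);print('handle',cv2.approxPolyDP(cv2.convexHull(np.c_[xs+x0,ys+y0].astype(np.int32)),1.,True)[:,0].tolist())
print(ctrl.get_state()['ft_force'],ctrl.get_state()['time'])
E
```

```text
time: 24.42
ee_pos: [0.4444, -0.0804, 0.4182]
eef_rot: [[-0.2, 0.98, 0.001], [0.98, 0.2, -0.001], [-0.001, 0.0, -1.0]]
ft_force: [-0.9, -0.7, -0.6]
gripper_width: 0.0002
s10 cans (np.int64(254), np.int64(314)) 18
s10 jar (np.int64(221), np.int64(283)) 0
s10 pan (np.int64(177), np.int64(221)) 0
s10 stopper (np.int64(299), np.int64(192)) 0
handle [[243, 145], [243, 149], [238, 153], [225, 155], [220, 154], [218, 151], [219, 149], [225, 146], [240, 144]]
d10 cans (np.int64(178), np.int64(260)) 26
d10 jar (np.int64(175), np.int64(224)) 0
d10 pan (np.int64(197), np.int64(184)) 0
d10 stopper (np.int64(310), np.int64(213)) 0
handle [[281, 152], [275, 155], [270, 155], [269, 151], [273, 147], [279, 146]]
[ 0.37836458 -0.89947532 -1.05104135] 24.525
```

```bash
python3 - <<'E'
from h import *
for o in('s1','s2','s6','s9','s10'):
    A=cv2.imread(f'pics/{o}.png').astype(int);B=cv2.imread('pics/s0.png').astype(int);D=np.abs(A-B).sum(2)[299:329,239:269]>60;ys,xs=np.nonzero(D);print(o,D.sum(),(xs.min()+239,xs.max()+239,ys.min()+299,ys.max()+299) if D.sum() else '')
ctrl.sign_off()
E
```

```text
s1 0 
s2 0 
s6 2 (np.int64(253), np.int64(268), np.int64(321), np.int64(321))
s9 9 (np.int64(249), np.int64(268), np.int64(300), np.int64(324))
s10 18 (np.int64(239), np.int64(268), np.int64(300), np.int64(324))
the job is handed in; nothing more can be done
```

The job is handed in at about 24.5 s of robot time. The scraper is in the wide slot of the smallest slanted block, with the handle's shoulder on the block and the gripper clear.

- **What I did:** I gripped the blade, drew the scraper straight out of the crusher along the table, left it lying flat and let go. I then took it by the handle and let it pivot in a light grip until the edge on the table set 40 degrees. I clamped it, slid it in and pressed until it stopped. After letting go, I nudged the butt with closed fingertips.
- **Fit:**
  - The press ended in a firm stop at about 25 N along the slot. The butt nudge stopped stiffly at 13 N, straight along the slot axis.
  - The wrist picture shows brown handle meeting wood with no steel between, though from that angle it could not show a small gap.
  - The positions of the handle's ends fit "home" to about 2 mm. The handle droops about 2 to 3 degrees within the slot's play.
- **Disagreements:**
  - The stop came about 4 mm deeper than my estimate of the grasp predicted.
  - In the side view the butt looks about 3 pixels lower than modelled. I put that down to the droop.
- **Other things:**
  - The patches around the jar, dustpan and stopper match the first pictures.
  - At the can stack, 18 (scene) and 26 (side) of 900 pixels differed. The scene differences were scattered and grew slowly while the arm was far away. I took that for noise or lighting but did not prove it; the arm never came near the stack.

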